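Find the brass stubs and load the microscope chamber

TASK

Press the red button so that the sample chamber's shield springs open, then look under the lids of the four tubs and put every brass stub you find (two or three of them) into the chamber's tray. Shut the shield until it latches, then swing the orange advance lever to its far stop and let it spring back. Finish with a lid seated on every tub, the aluminium blank left in its own tub, and the other things on the bench undisturbed.

Things in the scene. Friction and masses are not known exactly. Their poses are not given: they have to be found in the camera images.
- chamber: Grey sample chamber, fixed: block 170 (x) by 160 (y) by 30 mm high; an 8 mm high steel lip on top makes an open tray, 150 (x) by 110 (y) mm inside, floor 30 mm above the bench. Origin under the block's centre, z up; x roughly away from the robot. Shield hinged along its -y side, red button at its +y side, and at its -x end a drive block 100 by 80 by 45 mm high with the orange lever.
- shield (a joint): Opening angle of the clear-topped aluminium shield lid, rad: 0 shut, 1.5 open at its stop. 160 (x) by 150 (y) mm. Hinge line along chamber x, 75 mm to -y of its centre, 40 mm up; free edge 150 mm from it, flat top 47 mm above it when shut; 43 mm deep inside. Sprung open (1-2 N at the edge). To shut: push it over from behind, press its top near the free edge down (about 10 N) till the hook snaps.
- button_top (a point): Centre of the top of the red release button, 30 mm across, 44 mm above the bench, 123 mm to +y of the chamber's centre; pressed straight down, 2 N to start and about 5 N fully down at 10 mm; the hook lets go at about 6 mm. It rocks on a pivot and springs back.
- advance (a joint): Angle of the advance lever, rad: 0 at rest, 1.0 at its far stop; turns counter-clockwise seen from above and springs back when let go (about 1 N at rest to 3 N at the stop, at the knob).
- lever_knob (a point): Centre of the top of the lever's upright orange knob, 16 mm across and 36 mm high, top 88 mm above the bench, 70 mm from the lever's vertical pivot axis, which is 110 mm to -x of the chamber's centre. Moves with the lever, from the chamber's +y side to its -y side. At rest it stands at (-61, +34) mm from the pivot in the chamber's axes.
- pad: Cork pad 110 by 110 by 4 mm, fixed and free: a place to set a lid down. Origin under its centre.
- blank: Aluminium blank, same shape as a stub (base 44 mm across and 8 mm thick, stem 14 mm across, 36 mm high in all), in one of the tubs; to be left there. Origin at the centre of its underside, z up its stem.
- tub1: Round aluminium tub, fixed, one of four alike: 92 mm across, 50 mm high, wall 4 mm, floor 5 mm thick, standing on a 4 mm blue mat; the four stand in a square, centres about 130 mm apart. Holds one part or nothing. Origin at the centre of its underside.
- lid1: White loose lid, one of four alike, any lid fits any tub: at the bottom a plug 76 mm across and 5 mm thick that fits in the tub's mouth, above it a disc 94 mm across and 4 mm thick, above it a black knob 18 mm across and 26 mm high (35 mm high in all). Origin at the centre of the plug's underside, z up the knob; seated, it is 45 mm above the tub's origin.
- tub2: Round aluminium tub, fixed, one of four alike: 92 mm across, 50 mm high, wall 4 mm, floor 5 mm thick, standing on a 4 mm blue mat; the four stand in a square, centres about 130 mm apart. Holds one part or nothing. Origin at the centre of its underside.
- lid2: White loose lid, one of four alike, any lid fits any tub: at the bottom a plug 76 mm across and 5 mm thick that fits in the tub's mouth, above it a disc 94 mm across and 4 mm thick, above it a black knob 18 mm across and 26 mm high (35 mm high in all). Origin at the centre of the plug's underside, z up the knob; seated, it is 45 mm above the tub's origin.
- tub3: Round aluminium tub, fixed, one of four alike: 92 mm across, 50 mm high, wall 4 mm, floor 5 mm thick, standing on a 4 mm blue mat; the four stand in a square, centres about 130 mm apart. Holds one part or nothing. Origin at the centre of its underside.
- lid3: White loose lid, one of four alike, any lid fits any tub: at the bottom a plug 76 mm across and 5 mm thick that fits in the tub's mouth, above it a disc 94 mm across and 4 mm thick, above it a black knob 18 mm across and 26 mm high (35 mm high in all). Origin at the centre of the plug's underside, z up the knob; seated, it is 45 mm above the tub's origin.
- tub4: Round aluminium tub, fixed, one of four alike: 92 mm across, 50 mm high, wall 4 mm, floor 5 mm thick, standing on a 4 mm blue mat; the four stand in a square, centres about 130 mm apart. Holds one part or nothing. Origin at the centre of its underside.
- lid4: White loose lid, one of four alike, any lid fits any tub: at the bottom a plug 76 mm across and 5 mm thick that fits in the tub's mouth, above it a disc 94 mm across and 4 mm thick, above it a black knob 18 mm across and 26 mm high (35 mm high in all). Origin at the centre of the plug's underside, z up the knob; seated, it is 45 mm above the tub's origin.
- stub1: Brass sample stub (may be absent): base 44 mm across and 8 mm thick, upright stem 14 mm across above it, 36 mm high in all, 0.1 kg; starts upright in one of the lidded tubs. Origin at the centre of its underside, z up its stem.
- stub2: Brass sample stub (may be absent): base 44 mm across and 8 mm thick, upright stem 14 mm across above it, 36 mm high in all, 0.1 kg; starts upright in one of the lidded tubs. Origin at the centre of its underside, z up its stem.
- stub3: Brass sample stub (may be absent): base 44 mm across and 8 mm thick, upright stem 14 mm across above it, 36 mm high in all, 0.1 kg; starts upright in one of the lidded tubs. Origin at the centre of its underside, z up its stem.
- screwdriver: Screwdriver lying in front of the robot; a bystander, to be left alone.
- wrench: Small wrench lying beyond the cork pad; a bystander, to be left alone.
- solvent: White bottle with red cap, 48 mm across, 110 mm high; a bystander, to be left alone.
- loupe: Green eyepiece loupe, 44 mm across, 34 mm high, beyond the cork pad; a bystander, to be left alone.
- cup: Blue cup, 72 mm across, 85 mm high; a bystander, to be left alone.
- notes: Small cardboard box, 100 by 70 by 30 mm; a bystander, to be left alone.
Not all that is in view belongs to the job. Leave any pink look-alike of the lid3 alone. What is shaped like the lid4 but turquoise is not meant.

How it is judged (in metres and radians):
On the way, in this order (a step that is already met when the one before it is completed fails the run):
1. the shield has sprung open (value of joint shield above 1.4 rad), for 0.2 s.
2. every brass stub present lies in the chamber tray, let go, with the shield open (x of stub1 in the frame of chamber between -0.075 and 0.075 m and y of stub1 in the frame of chamber between -0.055 and 0.055 m and z of stub1 in the frame of chamber between 0.02 and 0.065 m and linear speed of each of stub1, stub2, stub3 below 0.03 m/s and contact force between each of stub1, stub2, stub3 and the fingers below 0.1 N and x of stub2 in the frame of chamber between -0.075 and 0.075 m and y of stub2 in the frame of chamber between -0.055 and 0.055 m and z of stub2 in the frame of chamber between 0.02 and 0.065 m and x of stub3 in the frame of chamber between -0.075 and 0.075 m and y of stub3 in the frame of chamber between -0.055 and 0.055 m and z of stub3 in the frame of chamber between 0.02 and 0.065 m and value of joint shield above 1.2 rad), for 0.2 s.
3. the shield is shut and latched (value of joint shield below 0.04 rad and contact force between shield and the arm below 0.1 N and contact force between shield and the fingers below 0.1 N), for 0.3 s.
4. the advance lever has been swung to its far stop (value of joint advance above 0.93 rad and value of joint shield below 0.04 rad), for 0.05 s.
5. the advance lever has sprung back (value of joint advance below 0.1 rad), for 0.2 s.
At the end, for the whole second after the job is handed in: Each stub present rests in the tray, let go; shield latched shut (under 0.04 rad); lever back (under 0.1 rad); a lid seated on each tub (centred within 10 mm, level within 0.09 rad, 40 to 49 mm above the tub's origin); blank still in its tub (moved under 50 mm) (x of stub1 in the frame of chamber between -0.075 and 0.075 m and y of stub1 in the frame of chamber between -0.055 and 0.055 m and z of stub1 in the frame of chamber between 0.02 and 0.065 m and linear speed of each of stub1, stub2, stub3 below 0.03 m/s and contact force between each of stub1, stub2, stub3 and the fingers below 0.1 N and x of stub2 in the frame of chamber between -0.075 and 0.075 m and y of stub2 in the frame of chamber between -0.055 and 0.055 m and z of stub2 in the frame of chamber between 0.02 and 0.065 m and x of stub3 in the frame of chamber between -0.075 and 0.075 m and y of stub3 in the frame of chamber between -0.055 and 0.055 m and z of stub3 in the frame of chamber between 0.02 and 0.065 m and value of joint shield below 0.04 rad and value of joint advance below 0.1 rad and ((horizontal distance between lid1 and tub1 below 0.01 m and z of lid1 in the frame of tub1 between 0.04 and 0.049 m and angle between lid1's own z axis and vertical below 0.09 rad) or (horizontal distance between lid2 and tub1 below 0.01 m and z of lid2 in the frame of tub1 between 0.04 and 0.049 m and angle between lid2's own z axis and vertical below 0.09 rad) or (horizontal distance between lid3 and tub1 below 0.01 m and z of lid3 in the frame of tub1 between 0.04 and 0.049 m and angle between lid3's own z axis and vertical below 0.09 rad) or (horizontal distance between lid4 and tub1 below 0.01 m and z of lid4 in the frame of tub1 between 0.04 and 0.049 m and angle between lid4's own z axis and vertical below 0.09 rad)) and ((horizontal distance between lid1 and tub2 below 0.01 m and z of lid1 in the frame of tub2 between 0.04 and 0.049 m and angle between lid1's own z axis and vertical below 0.09 rad) or (horizontal distance between lid2 and tub2 below 0.01 m and z of lid2 in the frame of tub2 between 0.04 and 0.049 m and angle between lid2's own z axis and vertical below 0.09 rad) or (horizontal distance between lid3 and tub2 below 0.01 m and z of lid3 in the frame of tub2 between 0.04 and 0.049 m and angle between lid3's own z axis and vertical below 0.09 rad) or (horizontal distance between lid4 and tub2 below 0.01 m and z of lid4 in the frame of tub2 between 0.04 and 0.049 m and angle between lid4's own z axis and vertical below 0.09 rad)) and ((horizontal distance between lid1 and tub3 below 0.01 m and z of lid1 in the frame of tub3 between 0.04 and 0.049 m and angle between lid1's own z axis and vertical below 0.09 rad) or (horizontal distance between lid2 and tub3 below 0.01 m and z of lid2 in the frame of tub3 between 0.04 and 0.049 m and angle between lid2's own z axis and vertical below 0.09 rad) or (horizontal distance between lid3 and tub3 below 0.01 m and z of lid3 in the frame of tub3 between 0.04 and 0.049 m and angle between lid3's own z axis and vertical below 0.09 rad) or (horizontal distance between lid4 and tub3 below 0.01 m and z of lid4 in the frame of tub3 between 0.04 and 0.049 m and angle between lid4's own z axis and vertical below 0.09 rad)) and ((horizontal distance between lid1 and tub4 below 0.01 m and z of lid1 in the frame of tub4 between 0.04 and 0.049 m and angle between lid1's own z axis and vertical below 0.09 rad) or (horizontal distance between lid2 and tub4 below 0.01 m and z of lid2 in the frame of tub4 between 0.04 and 0.049 m and angle between lid2's own z axis and vertical below 0.09 rad) or (horizontal distance between lid3 and tub4 below 0.01 m and z of lid3 in the frame of tub4 between 0.04 and 0.049 m and angle between lid3's own z axis and vertical below 0.09 rad) or (horizontal distance between lid4 and tub4 below 0.01 m and z of lid4 in the frame of tub4 between 0.04 and 0.049 m and angle between lid4's own z axis and vertical below 0.09 rad)) and distance of blank from where it was at the start of the episode below 0.05 m); the robot touches nothing.
It fails at once if a bystander (screwdriver, wrench, bottle, loupe, cup, small box) is moved over 30 mm (distance of any of screwdriver, wrench, solvent, loupe, cup, notes from where it was at the start of the episode above 0.03 m).
Of stub1, stub2, stub3 only 2 to 3 are there at a start; the rules pass over those that are not, and their reading is None.
At some moment in a run one of stub1, stub2, stub3, lid1, lid2, lid3, lid4 may be knocked a few centimetres aside while the robot is not near it.
Once in a run the grip may slacken for a moment while it holds something.
It also fails if it takes over 210 s, if anything falls off the work surface, if the arm or the gripper's body presses on something with over 40 N, if the wrist force passes 120 N, or if a joint passes its speed limit or range.

ROBOT

A 7-joint arm with a two-finger parallel gripper is mounted at the origin on the work surface. World frame = base frame: x ahead of the robot, y to its left, z up, the work surface at z = 0. Lengths are in m, angles in degrees, forces in N, time in s.
With the tool pointing down it reaches from about 0.425 to 0.875 m from the base axis. Payload 4.7 kg.
Tool frame: the origin (TCP) lies at the very end of the fingers, on their centre line; the grasp point (between the pads) lies 19 mm behind it; z points along the fingers, y is the line along which they close (so a half turn about z gives the same grasp; the last joint's range is limited). The gripper opens to 87 mm and grips with 3 to 60 N. Pads are 19 mm wide; open, the fingers measure 117 mm over their backs; the gripper's body (75 mm by 190 mm) begins 51 mm behind the grasp point.
Start: joints at [68.073, 18.392, -4.016, 83.108, 1.295, 78.541, -3.26], TCP at [0.251, -0.6, 0.223] pointing down, gripper open.
Joint ranges: [-163.93, 163.93], [-17.29, 119.83], [-79.2, 71.16], [3.27, 140.29], [-89.18, 269.18], [5.43, 117.66], [-154.24, 154.24]. Speed limits (degrees/s): [147.25, 147.25, 180, 180, 180, 180, 180].

INTERFACE

Orientations are given as [roll, pitch, yaw] about the fixed x, y, z axes, in that order (R = Rz(yaw) Ry(pitch) Rx(roll)).
In Python, from cell import get_obs, read_camera, sign_off, silhouettes gives the robot as it stands.
- The arm moves only by the tool play_rows, never from a script. Its argument "steps" is a list that holds one entry, the list of rows, each a list of 7 numbers: the shift along the tool's x, y, z in m, then the turn, a rotation vector about the tool's x, y, z in rad, then the finger opening in m, from 0 to 0.087. A call has 1 to 12 rows; each row shifts and turns the commanded pose from where the row before left it, along the tool's axes as they then stand; what a row does not reach is not made up. A row lasts 1/10 s, in which the tool goes at most 50 mm and 8.59 degrees, less where a joint would pass 70% of its speed; a pose out of reach is approached as far as the arm can. A call is refused whole if a number of a shift passes 0.05 or a number of a turn 0.15, either way. A call with a gripper value outside its range is refused whole. The fingers move at their own pace and stop on an object; "force" is the grip in N (left out, the last holds). Time passes only in rows, so rows that do not move let the fingers close. It gives the time, the measured TCP pose, the force, the opening and the grip force at its end, in the units of the state.
- get_obs(): the state, without advancing time (a new reading comes with each control period).
- read_camera(name): name is "scene" or "top" or "wrist"; returns a dict with "frame" (480x640x3 uint8, red, green, blue), "intrinsics" (3x3 intrinsics, pixels), "view" (4x4, takes a point from world to camera coordinates). Camera axes: x right, y up, looking along -z (the intrinsics and any distortion apply to the point x, -y, -z); pixel columns grow to the right and rows downward; lengths in m; the calibration is good to about 2 mm. A picture is of the moment at which its call begins. There is no depth.
- sign_off(): hands the job in; it is judged then, once.
Trained networks look in the newest picture that a camera, given by its name, has taken for a name from the list of things; names that differ only in an ending like _2 or _b are one class to them, and where a whole thing is asked for, a point or a joint stands for the part that bears it (a point fixed in the world has none). Each returns a list of dicts, best first, with "p" (0 to 1); they miss things now and then, are a little off and sometimes report something else, mostly with a low value. They report only what shows in the picture. A call takes as long as a camera call. They do not tell look-alikes from the thing itself.
- silhouettes(camera, name): "pixels" (480x640 bool, what is visible of it) and "extent" ([left, top, right, bottom] in pixels, round what is visible of it).
The state is a dict: "time_s": time; "qpos": joint angles; "joint_velocities": joint speeds; "effort": joint torques, N m; "tool_pos": TCP position; "tool_rot": TCP orientation; "force": force on the tool from outside, world axes, zero at the start; "wrist_torque": the same for the moment, N m; "grip_width": finger opening in m; "grasp_force": force on a finger pad.
Only numpy, scipy, OpenCV 4.12 (cv2) and the standard library are available. Lean on these libraries where they do the work, as an engineer would, in place of code of your own. Each camera call takes 0.05 s, during which the arm holds its last target. There are 200 camera calls.

## Working session

There is one attempt and no reset: what is moved stays moved. The work goes in short steps, Python scripts to look and compute and a tool call to move; the robot and the scene stay as the last step left them, time stands still between calls to the robot, and variables do not carry over. Pictures are saved under pics/ and viewed, at most 14 in all, crops included, and the job is handed in when it is done.

Besides the shell and the picture viewer there is one more tool, called as a command line: name --argument value ..., lists and objects as JSON in quotes. play_rows: Moves the arm, as the interface text tells. Its arguments: {"type":"object","properties":{"steps":{"type":"array","items":{"type":"array","items":{"type":"array","items":{"type":"number"}}}},"force":{"type":"number"}},"required":["steps"]}

```bash
ls; mkdir -p pics
cat > h.py <<'E'
import numpy as np, cv2
from cell import *
def cam(n,save=None):
    c=read_camera(n); 
    if save: cv2.imwrite(f'pics/{save}.png',c['frame'][:,:,::-1])
    return c
def back(c,u,v,z):
    K=np.array(c['intrinsics']);T=np.array(c['view']);R=T[:3,:3];t=T[:3,3]
    d=np.linalg.inv(K)@np.array([u,v,1.]);d=R.T@(d*[1,-1,-1]);o=-R.T@t
    return o+d*(z-o[2])/d[2]
def proj(c,P):
    K=np.array(c['intrinsics']);T=np.array(c['view'])
    p=T[:3,:3]@np.array(P)+T[:3,3];q=K@(p*[1,-1,-1]);return q[:2]/q[2]
def cen(m):
    v,u=np.nonzero(m);return u.mean(),v.mean()
E
python3 - <<'E'
from h import *
o=get_obs();print(o)
for n in['top','scene']:
    c=cam(n,n+'0');print(n,np.round(c['view'],3).tolist(),np.round(c['intrinsics'],1).tolist())
    for k in ['chamber','shield','button_top','lever_knob','pad','tub1','lid1','screwdriver','wrench','solvent','loupe','cup','notes']:
        for d in silhouettes(n,k):
            print(k,round(d['p'],2),np.round(d['extent']).tolist(),np.round(cen(d['pixels']),1))
E
```

```text
pics
{'time_s': 0.0, 'qpos': array([68.0733723 , 18.43873187, -4.01668687, 83.1743683 ,  1.29534655,
       78.54141627, -3.25931731]), 'joint_velocities': array([ 0.07739898,  0.07241013, -0.02412285, -0.02093672, -0.01398275,
       -0.12212058,  0.01724483]), 'effort': array([-3.02954122e-04, -4.91285312e+01, -4.03875746e-01, -3.12535608e+01,
       -6.38591498e-02,  4.36806958e-02,  1.69615137e-04]), 'tool_pos': array([ 0.25094807, -0.5990032 ,  0.22147007]), 'tool_rot': array([-1.79890752e+02,  5.74802536e-03,  2.27382193e+01]), 'force': array([-0.39852271,  0.34304567, -0.26613039]), 'wrist_torque': array([-0.01240068, -0.0132095 ,  0.02344395]), 'grasp_force': 0.0, 'grip_width': 0.08699316029538616}
top [[0.014, -1.0, 0.001, -0.0], [0.979, 0.013, 0.206, -0.528], [-0.206, -0.002, 0.979, -1.423], [0.0, 0.0, 0.0, 1.0]] [[477.0, 0.0, 326.6], [0.0, 477.0, 239.2], [0.0, 0.0, 1.0]]
chamber 0.65 [358.0, 204.0, 437.0, 288.0] [402.7 237. ]
shield 0.73 [382.0, 199.0, 434.0, 258.0] [406.8 226.5]
shield 0.54 [307.0, 202.0, 348.0, 243.0] [326.6 221.9]
button_top 0.53 [363.0, 223.0, 380.0, 2
[... 2173 characters left out ...]
60.0, 261.0, 504.0, 289.0] [479.8 274.3]
lid1 0.69 [501.0, 355.0, 554.0, 392.0] [527.1 373.8]
screwdriver 0.73 [423.0, 295.0, 470.0, 324.0] [444.5 308.1]
screwdriver 0.58 [330.0, 217.0, 358.0, 240.0] [342.3 227.3]
wrench 0.68 [198.0, 262.0, 260.0, 315.0] [227.  288.2]
wrench 0.48 [421.0, 311.0, 466.0, 344.0] [441.8 329.7]
solvent 0.73 [204.0, 132.0, 222.0, 176.0] [212.9 155.9]
solvent 0.41 [370.0, 280.0, 412.0, 312.0] [390.  298.7]
loupe 0.62 [283.0, 294.0, 302.0, 318.0] [291.8 306.1]
cup 0.96 [532.0, 254.0, 568.0, 308.0] [547.1 281.5]
cup 0.26 [184.0, 175.0, 288.0, 261.0] [237.7 219.3]
notes 0.81 [232.0, 151.0, 273.0, 182.0] [252.3 164.1]
notes 0.4 [330.0, 210.0, 368.0, 242.0] [344.1 226. ]
```

Run:
```python
import cv2
a=cv2.imread('pics/top0.png')
cv2.imwrite('pics/top0c.png',cv2.resize(a[140:350,140:510],None,fx=2.15,fy=2.15,interpolation=cv2.INTER_CUBIC))
a=cv2.imread('pics/scene0.png')
cv2.imwrite('pics/scene0c.png',cv2.resize(a[120:400,160:580],None,fx=1.9,fy=1.9,interpolation=cv2.INTER_CUBIC))
```

```text
(no output)
```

View pics/top0c.png

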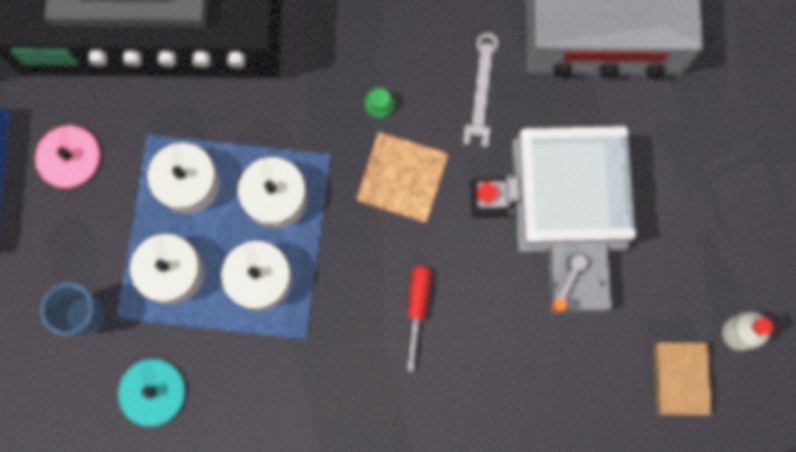

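View pics/scene0c.png

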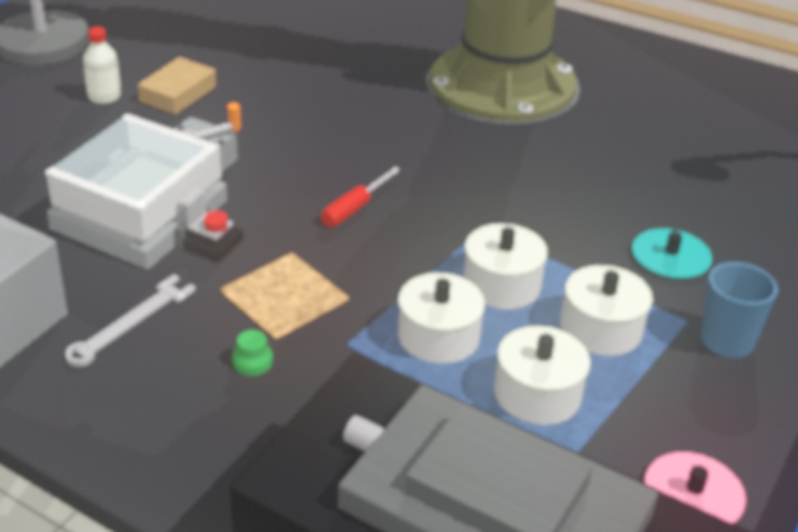

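The top view shows four white lids on the blue mat at the left, around crop px (182,176), (271,190), (165,268) and (256,274). The cork pad is at (402,176), the red button at (488,192), the chamber with its shut shield at (578,185) and the orange knob at (560,305). The pink (67,156) and turquoise (152,392) look-alikes are to be avoided.

Run:
```python
from h import *
from scipy import ndimage as N
from scipy.optimize import least_squares
c=cam('top');hsv=cv2.cvtColor(c['frame'],cv2.COLOR_RGB2HSV).astype(int);H,S,V=hsv[...,0],hsv[...,1],hsv[...,2]
def blobs(m,box,mn,fill=True):
    w=np.zeros_like(m);l,t,r,b=box;w[t:b,l:r]=m[t:b,l:r]
    if fill:w=N.binary_fill_holes(w)
    L,n=N.label(w);return [(L==i) for i in range(1,n+1) if (L==i).sum()>=mn]
for b in blobs((S<50)&(V>150),(195,195,300,290),200):
    # rectify mask pixels to plane z
    v,u=np.nonzero(b);P=np.array([back(c,a+0,d+0,.058)[:2] for a,d in zip(u,v)])
    print('lid',P.mean(0).round(4),'diam',2*np.sqrt(np.linalg.det(np.cov(P.T))**.5*4)/1)
bt=blobs(((H<8)|(H>172))&(S>130)&(V>100),(355,220,385,240),10)[0]
kn=blobs((H>5)&(H<20)&(S>140)&(V>100),(392,270,412,290),6)[0]
ub,uk=cen(bt),cen(kn);print(ub,uk,bt.sum(),kn.sum())
B=back(c,*ub,.043);Kn=back(c,*uk,.082);print(B,Kn)
# chamber fit from B (0,.123) Kn(-.171,.034)
d1=np.array([-.171,.034-.123]);d2=(Kn-B)[:2];print(np.linalg.norm(d1),np.linalg.norm(d2))
yaw=np.arctan2(d2[1],d2[0])-np.arctan2(d1[1],d1[0]);yaw=(yaw+np.pi)%(2*np.pi)-np.pi
R=np.array([[np.cos(yaw),-np.sin(yaw)],[np.sin(yaw),np.cos(yaw)]])
C=B[:2]-R@[0,.123];print('chamber',C,np.degrees(yaw))
for x,y in[(.08,.075),(.08,-.075),(-.08,-.075),(-.08,.075)]:
    q=proj(c,[*(C+R@[x,y]),.087]);print('shield corner',q.round(1),((q-140)*2.15).round())
p=blobs((H>8)&(H<22)&(S>70)&(V>130),(300,195,350,250),100)[0]
print('pad',back(c,*cen(p),.004)); r=cv2.minAreaRect(np.argwhere(p)[:,::-1].astype(np.float32));print(r)
for k,box in [('cup',(172,283)),('loupe',(316,187))]:print(k,back(c,*box,.03))
c2=cam('scene')
print('scene check pad,button,knob',proj(c2,back(c,*cen(p),.004)),proj(c2,B),proj(c2,Kn))
```

```text
lid [0.5805 0.3283] diam 0.09999956495626476
lid [0.5603 0.1964] diam 0.10033246076960464
lid [0.4453 0.3446] diam 0.0992107536783974
lid [0.4372 0.2142] diam 0.09883472469272755
(np.float64(365.85714285714283), np.float64(229.0142857142857)) (np.float64(399.53846153846155), np.float64(281.84615384615387)) 70 26
[ 0.56539568 -0.11571014  0.043     ] [ 0.39583287 -0.21244026  0.082     ]
0.19277447963877375 0.1952133746568827
chamber [ 0.57013419 -0.23861883] 2.207837052678394
shield corner [381.5 200.1] [519. 129.]
shield corner [430.1 199. ] [624. 127.]
shield corner [433.8 250. ] [632. 236.]
shield corner [384.1 251.2] [525. 239.]
pad [0.59615909 0.00729235 0.004     ]
((326.6772766113281, 221.9427947998047), (35.12830352783203, 34.65184020996094), 17.650123596191406)
cup [0.38892316 0.48278344 0.03      ]
loupe [0.70530243 0.04352098 0.03      ]
scene check pad,button,knob [308.53762614 273.41946847] [272.81741724 234.78806288] [282.65068613 177.36471709]
```

play_rows --steps '[[[0,0,0,0,0,-0.1348,0],[0,0,0,0,0,-0.1348,0],[0,0,0,0,0,-0.1348,0],[0,0,0,0,0,-0.1348,0],[0,0,0,0,0,-0.1348,0],[0,0,0,0,0,-0.1348,0],[0,0,0,0,0,-0.1348,0],[0,0,0,0,0,-0.1348,0],[0,0,0,0,0,-0.1348,0],[0,0,0,0,0,0,0]]]' --force 20

```text
time_s: 2.5
tool_pos: [0.2511, -0.5996, 0.2226]
tool_rot: [180.0, 0.0, 92.3]
force: [0.2, 0.4, 0.1]
grip_width: 0.0148
grasp_force: 0.0
```

```bash
cat >> h.py <<'E'
from scipy.spatial.transform import Rotation as Ro
C=np.array([.5701,-.2386]);YAW=np.radians(2.2)
R2=np.array([[np.cos(YAW),-np.sin(YAW)],[np.sin(YAW),np.cos(YAW)]])
def ch(x,y): return C+R2@[x,y]
def go(name,xy,z,frm=None):
    "print tool-frame shift from frm (xyz) or the measured pose to the target"
    o=get_obs();R=Ro.from_euler('xyz',o['tool_rot'],degrees=True).as_matrix()
    p=np.array(o['tool_pos'] if frm is None else frm)
    t=np.array([*xy,z]);d=R.T@(t-p);n=int(np.ceil(abs(d).max()/.05+1e-9))
    print(name,'shift',d.round(4),'rows>=',n);return t
E
python3 - <<'E'
from h import *
o=get_obs();print(o['tool_pos'],o['tool_rot'],o['time_s'])
t=go('over button',ch(0,.123),.10)
E
```

```text
[ 0.25112668 -0.59956622  0.22258173] [1.79992415e+02 4.07322296e-03 9.22632487e+01] 2.5
over button shift [0.4711 0.3331 0.1226] rows>= 10
```

play_rows --steps '[[[0.039,0.028,0,0,0,0,0],[0.039,0.028,0,0,0,0,0],[0.039,0.028,0,0,0,0,0],[0.039,0.028,0,0,0,0,0],[0.039,0.028,0,0,0,0,0],[0.039,0.028,0,0,0,0,0],[0.039,0.028,0,0,0,0,0],[0.039,0.028,0,0,0,0,0],[0.039,0.028,0,0,0,0,0],[0.04,0.027,0,0,0,0,0],[0.04,0.027,0.01,0,0,0,0],[0.04,0.027,0.01,0,0,0,0]]]'

```text
time_s: 3.7
tool_pos: [0.5666, -0.1143, 0.203]
tool_rot: [179.9, 0.1, 92.0]
force: [-0.3, -0.8, 0.5]
grip_width: 0.0004
grasp_force: 0.0
```

Run:
```python
from h import *
c=cam('wrist','w1');b=back(c,320,240,.04);print(b)
for d in silhouettes('wrist','button_top'):print(round(d['p'],2),d['extent'],back(c,*cen(d['pixels']),.044),d['pixels'].sum())
print(get_obs()['tool_pos'],ch(0,.123));go('btn',ch(0,.123),.047)
```

```text
[ 0.56452079 -0.13229887  0.04      ]
0.96 [302.9, 206.4, 340.7, 271.3] [ 0.56658666 -0.1299874   0.044     ] 2184
[ 0.56750226 -0.10645518  0.20161691] [ 0.5653783  -0.11569066]
btn shift [-0.01   -0.0027  0.1546] rows>= 4
```

View pics/w1.png

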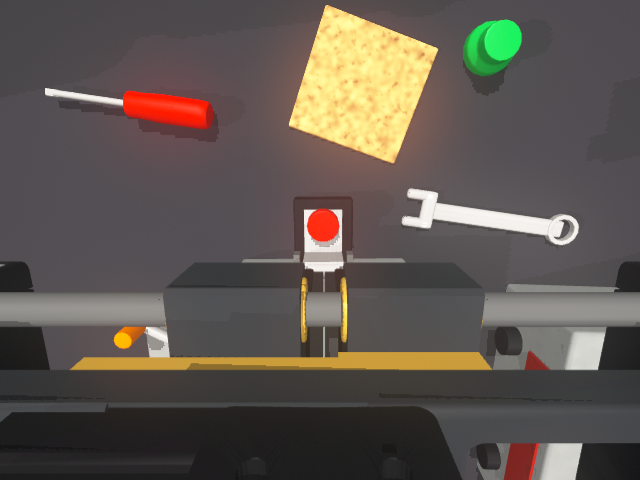

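The wrist view shows the red button centred at (323,225), the cork pad at (365,85) and the fingers at the bottom centre. The network's mask also took in the button's mount.

```bash
cat >> h.py <<'E'
def colblobs(c,f,mn=30):
    from scipy import ndimage as N
    h=cv2.cvtColor(cv2.GaussianBlur(c['frame'],(3,3),0),cv2.COLOR_RGB2HSV).astype(int);m=f(h[...,0],h[...,1],h[...,2])
    L,n=N.label(m);return sorted([(int((L==i).sum()),np.array(cen(L==i)).round(1)) for i in range(1,n+1) if (L==i).sum()>=mn],key=lambda a:-a[0])
red=lambda H,S,V:((H<6)|(H>174))&(S>180)&(V>100)
E
python3 - <<'E'
from h import *
c=cam('wrist')
for n,p in colblobs(c,red,200):print(n,p,back(c,*p,.044))
print(get_obs()['tool_pos']);go('btn',ch(0,.123),.048)
E
```

```text
2416 [168.9 117.3] [ 0.43289923 -0.02147991  0.044     ]
901 [519.1 461.7] [ 0.79031501 -0.35655675  0.044     ]
787 [321.4 234.5] [ 0.56649962 -0.11680431  0.044     ]
[ 0.56634326 -0.11098426  0.20194832]
btn shift [-0.005  -0.0011  0.1539] rows>= 4
```

play_rows --steps '[[[-0.004,0,0.04,0,0,0,0],[0,0,0.04,0,0,0,0],[0,0,0.04,0,0,0,0],[0,0,0.024,0,0,0,0],[0,0,0.008,0,0,0,0],[0,0,0.005,0,0,0,0],[0,0,0.004,0,0,0,0],[0,0,0.003,0,0,0,0],[0,0,0,0,0,0,0]]]'

```text
time_s: 4.75
tool_pos: [0.5666, -0.1189, 0.0404]
tool_rot: [179.9, -0.0, 92.3]
force: [-3.5, 1.7, 5.1]
grip_width: 0.0003
grasp_force: 3.0
```

play_rows --steps '[[[0,0,0.004,0,0,0,0],[0,0,0.003,0,0,0,0],[0,0,0,0,0,0,0],[0,0,0,0,0,0,0]]]'

```text
time_s: 5.15
tool_pos: [0.5675, -0.1178, 0.0359]
tool_rot: [179.8, -0.0, 92.3]
force: [-6.9, 5.2, 17.4]
grip_width: 0.0007
grasp_force: 8.8
```

Run:
```python
from h import *
print(get_obs()['tool_pos'],get_obs()['force'])
c=cam('scene','s1')
for d in silhouettes('scene','shield'):print(round(d['p'],2),d['extent'])
```

```text
[ 0.56746826 -0.11776318  0.03585816] [-6.93904998  5.16331466 17.41477937]
0.91 [172.0, 146.7, 241.2, 225.1]
```

play_rows --steps '[[[0,0,-0.03,0,0,0,0.05],[0,0,-0.045,0,0,0,0.05],[0,0,-0.045,0,0,0,0.05],[0.02,0,-0.03,0,0,0,0.05],[0.045,0.001,0,0,0,0,0.05],[0.045,0.001,0,0,0,0,0.05],[0.045,0.001,0,0,0,0,0.05],[0.045,0.001,0,0,0,0,0.05],[0.045,0.001,0,0,0,0,0.05],[0.04,0,0,0,0,0,0.05],[0.027,0,0,0,0,0,0.05],[0,0,0,0,0,0,0.05]]]'

```text
time_s: 6.45
tool_pos: [0.5576, 0.1983, 0.1834]
tool_rot: [179.8, -0.2, 92.7]
force: [-0.3, 0.2, -0.6]
grip_width: 0.0501
grasp_force: 0.0
```

```bash
cat >> h.py <<'E'
white=lambda H,S,V:(S<60)&(V>140)
def showtop(name,box=None,f=2.15):
    c=cam('top');a=c['frame'][140:350,140:510,::-1] if box is None else c['frame'][box[1]:box[3],box[0]:box[2],::-1]
    cv2.imwrite(f'pics/{name}.png',cv2.resize(a,None,fx=f,fy=f,interpolation=cv2.INTER_CUBIC));return c
E
python3 - <<'E'
from h import *
showtop('t2')
c=cam('wrist','w2')
for n,p in colblobs(c,white,3000):print(n,p,back(c,*p,.058))
print(get_obs()['tool_pos'])
cv2.imwrite('pics/j2.png',np.hstack([cv2.resize(cv2.imread('pics/t2.png'),(400,226)),cv2.resize(cv2.imread('pics/w2.png'),(400,300))[:226]]))
cv2.imwrite('pics/j2.png',np.vstack([cv2.resize(cv2.imread('pics/t2.png'),(500,283)),cv2.resize(cv2.imread('pics/w2.png'),(500,375))[:300]]))
E
```

```text
12305 [364.2  56.4] [0.58310275 0.32619517 0.058     ]
10308 [176.  197.2] [0.44023715 0.2169337  0.058     ]
9765 [328.6 225.9] [0.56306939 0.19888186 0.058     ]
8860 [179.7  41.3] [0.44903142 0.33031277 0.058     ]
[0.55892682 0.19253067 0.18263895]
```

View pics/j2.png

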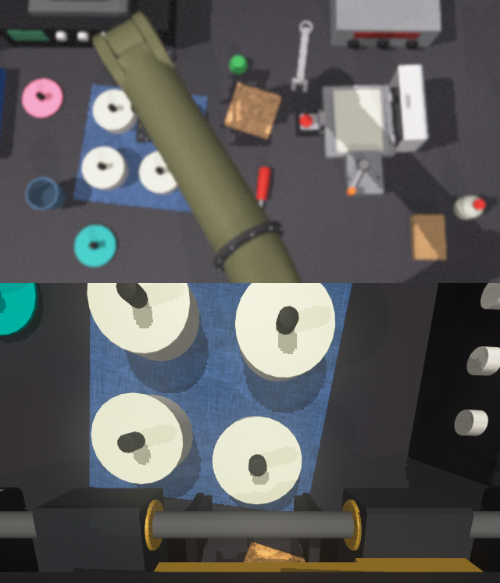

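The shield stands open in the top view (upright at the right). In the wrist view, lid A's knob is at about (329,233), just ahead of the fingers.

play_rows --steps '[[[0.003,0.002,0.04,0,0,0,0.05],[0,0,0.04,0,0,0,0.05],[0,0,0.03,0,0,0,0.05],[0,0,0.011,0,0,0,0.05],[0,0,0,0,0,0,0],[0,0,0,0,0,0,0],[0,0,0,0,0,0,0],[0,0,0,0,0,0,0]]]' --force 25

```text
time_s: 7.35
tool_pos: [0.561, 0.1948, 0.0613]
tool_rot: [179.9, 0.0, 92.2]
force: [-0.6, 0.2, -0.2]
grip_width: 0.0258
grasp_force: 0.0
```

Fingers still closing. Wait, then lift and carry to the pad.

play_rows --steps '[[[0,0,0,0,0,0,0],[0,0,0,0,0,0,0],[0,0,0,0,0,0,0],[0,0,-0.03,0,0,0,0],[0,0,-0.04,0,0,0,0],[0,0,-0.03,0,0,0,0],[0,0,0,0,0,0,0]]]' --force 25

```text
time_s: 8.05
tool_pos: [0.5626, 0.1968, 0.1651]
tool_rot: [179.6, -0.1, 92.3]
force: [0.1, 0.3, -0.3]
grip_width: 0.0173
grasp_force: 25.0
```

Run:
```python
from h import *
o=get_obs();print(o['tool_pos'],o['grip_width'],o['force'])
go('pad',(.598,.0065),.16)
```

```text
[0.56255428 0.19682474 0.16505856] 0.017281686620541185 [ 0.13254275  0.32341543 -0.25131989]
pad shift [-0.1916  0.0279  0.0049] rows>= 4
```

play_rows --steps '[[[-0.046,0.007,0,0,0,0,0],[-0.046,0.007,0,0,0,0,0],[-0.046,0.007,0,0,0,0,0],[-0.046,0.007,0.02,0,0,0,0],[-0.008,0,0.04,0,0,0,0],[0,0,0.04,0,0,0,0],[0,0,0.03,0,0,0,0],[0,0,0.012,0,0,0,0],[0,0,0.004,0,0,0,0],[0,0,0,0,0,0,0]]]'

```text
time_s: 9.05
tool_pos: [0.5949, 0.0053, 0.0149]
tool_rot: [-179.9, 0.0, 92.3]
force: [1.3, 1.7, -0.6]
grip_width: 0.0174
grasp_force: 25.0
```

play_rows --steps '[[[0,0,0,0,0,0,0.04],[0,0,0,0,0,0,0.04],[0,0,0,0,0,0,0.04],[0,0,-0.03,0,0,0,0.04],[0,0,-0.045,0,0,0,0.04],[0,0,-0.045,0,0,0,0.04],[0,0,-0.02,0,0,0,0.04],[0,0,0,0,0,0,0.04]]]'

```text
time_s: 9.85
tool_pos: [0.5983, 0.0054, 0.1591]
tool_rot: [179.6, 0.1, 92.2]
force: [-0.5, -0.4, -0.0]
grip_width: 0.04
grasp_force: 0.0
```

```bash
cat >> h.py <<'E'
def whitetubs(c):
    from scipy import ndimage as N
    hsv=cv2.cvtColor(c['frame'],cv2.COLOR_RGB2HSV).astype(int);m=(hsv[...,1]<50)&(hsv[...,2]>150)
    w=np.zeros_like(m);w[195:290,195:300]=m[195:290,195:300];w=N.binary_fill_holes(w);L,n=N.label(w)
    for i in range(1,n+1):
        if (L==i).sum()>200:print('white',(L==i).sum(),back(c,*cen(L==i),.058).round(4))
E
python3 - <<'E'
from h import *
o=get_obs();print(o['tool_pos'],o['grip_width'])
c=showtop('t3',(190,190,350,300),5)
whitetubs(c)
for k in['stub1','blank']:
    for d in silhouettes('top',k):
        m=d['pixels'];print(k,round(d['p'],2),d['extent'],back(c,*cen(m),.015).round(4),'rgb',c['frame'][m].mean(0).round())
print('tubA mouth px',proj(c,[.5617,.197,.054]))
E
```

```text
[0.59831216 0.00544019 0.15913627] 0.03996266261200324
white 784 [0.5804 0.3283 0.058 ]
white 746 [0.5576 0.1953 0.058 ]
white 820 [0.4452 0.3445 0.058 ]
white 816 [0.4371 0.2141 0.058 ]
stub1 0.7 [365.3, 190.2, 454.2, 286.1] [ 0.5572 -0.269   0.015 ] rgb [183. 179. 177.]
blank 0.58 [261.2, 223.2, 276.4, 240.1] [0.5595 0.1926 0.015 ] rgb [215. 210. 211.]
tubA mouth px [265.72898025 228.01939245]
```

View pics/t3.png

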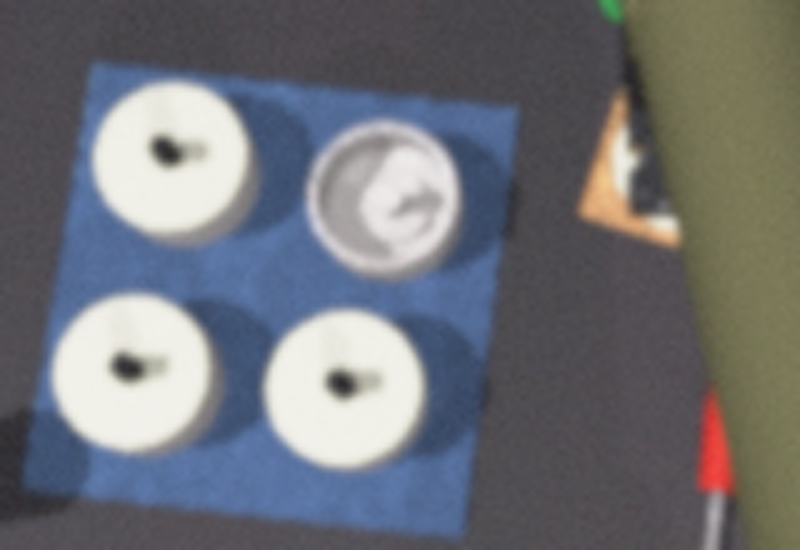

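Tub A (crop (385,200)) is open and holds a grey part, so it is the aluminium blank and stays there. The next lid goes on A, which works as a chain: B's lid → A, D's → B, C's → D, pad lid → C.

play_rows --steps '[[[0.036,-0.025,0,0,0,0,0.05],[0.036,-0.025,0,0,0,0,0.05],[0.036,-0.025,0,0,0,0,0.05],[0.036,-0.025,0,0,0,0,0.05],[0.036,-0.025,0,0,0,0,0.05],[0.036,-0.025,0,0,0,0,0.05],[0,0,0,0,0,0,0.05],[0,0,0,0,0,0,0.05],[0,0,0,0,0,0,0.05]]]'

```text
time_s: 10.9
tool_pos: [0.4374, 0.2136, 0.1538]
tool_rot: [-179.9, 0.0, 92.2]
force: [0.3, -0.0, 0.1]
grip_width: 0.0499
grasp_force: 0.0
```

```bash
cat >> h.py <<'E'
def knobs(c):
    "lid centres from wrist view: white disc enclosing circle at z .058"
    h=cv2.cvtColor(c['frame'],cv2.COLOR_RGB2HSV).astype(int);m=((h[...,1]<60)&(h[...,2]>150)).astype(np.uint8)
    m=cv2.morphologyEx(m,cv2.MORPH_OPEN,np.ones((5,5)))
    for k in cv2.findContours(m,cv2.RETR_EXTERNAL,cv2.CHAIN_APPROX_NONE)[0]:
        if cv2.contourArea(k)<4000:continue
        P=np.array([back(c,*q[0],.058)[:2] for q in k],np.float32);(x,y),r=cv2.minEnclosingCircle(P)
        print('disc',round(x,4),round(y,4),'r',round(r,4))
E
python3 - <<'E'
from h import *
c=cam('wrist','w3');knobs(c);print(get_obs()['tool_pos'],get_obs()['grip_width'])
go('B',(.4395,.215),.062)
E
```

```text
disc 0.5477 0.208 r 0.0428
disc 0.4392 0.2151 r 0.0476
disc 0.5792 0.3292 r 0.0505
disc 0.4479 0.3442 r 0.0469
[0.4377181  0.21350158 0.15398992] 0.04985842959757889
B shift [0.0015 0.002  0.092 ] rows>= 2
```

play_rows --steps '[[[0.0015,0.002,0.04,0,0,0,0.05],[0,0,0.04,0,0,0,0.05],[0,0,0.012,0,0,0,0.05],[0,0,0,0,0,0,0.05],[0,0,0,0,0,0,0],[0,0,0,0,0,0,0],[0,0,0,0,0,0,0],[0,0,0,0,0,0,0],[0,0,0,0,0,0,0],[0,0,0,0,0,0,0],[0,0,0,0,0,0,0]]]'

```text
time_s: 12.05
tool_pos: [0.4395, 0.2166, 0.0632]
tool_rot: [180.0, 0.0, 92.2]
force: [-0.3, -0.5, 3.9]
grip_width: 0.0174
grasp_force: 25.0
```

play_rows --steps '[[[0,0,-0.02,0,0,0,0],[0,0,-0.03,0,0,0,0],[0,0,-0.02,0,0,0,0],[0,0,0,0,0,0,0]]]'

```text
time_s: 12.45
tool_pos: [0.441, 0.2175, 0.1352]
tool_rot: [179.7, -0.0, 92.2]
force: [-0.0, 0.5, -1.0]
grip_width: 0.0171
grasp_force: 25.0
```

Run:
```python
from h import *
o=get_obs();print(o['tool_pos'],o['grip_width'])
go('A',(.562,.197),.13);go('A-C',(.573,.262),.13)
```

```text
[0.4409599  0.21746279 0.13515065] 0.017081152489397823
A shift [-0.0252  0.1201  0.0057] rows>= 3
A-C shift [0.0393 0.1337 0.0058] rows>= 3
```

play_rows --steps '[[[-0.009,0.04,0,0,0,0,0],[-0.009,0.04,0,0,0,0,0],[-0.0075,0.0393,0.006,0,0,0,0],[0,0,0,0,0,0,0],[0,0,0,0,0,0,0],[0,0,0.03,0,0,0,0],[0,0,0.025,0,0,0,0],[0,0,0,0,0,0,0],[0,0,0,0,0,0,0]]]'

```text
time_s: 13.35
tool_pos: [0.5583, 0.1964, 0.0721]
tool_rot: [-180.0, 0.0, 92.3]
force: [-0.1, 0.3, 0.0]
grip_width: 0.0174
grasp_force: 25.0
```

play_rows --steps '[[[0,0.0025,0,0,0,0,0],[0,0,0,0,0,0,0],[0,0,0.004,0,0,0,0],[0,0,0.004,0,0,0,0],[0,0,0.001,0,0,0,0],[0,0,0,0,0,0,0]]]'

```text
time_s: 13.95
tool_pos: [0.562, 0.1958, 0.0632]
tool_rot: [180.0, 0.0, 92.3]
force: [-0.2, -0.7, 4.2]
grip_width: 0.0175
grasp_force: 25.0
```

play_rows --steps '[[[0,0,0,0,0,0,0.035],[0,0,0,0,0,0,0.035],[0,0,0,0,0,0,0.035],[0,0,-0.03,0,0,0,0.035],[0,0,-0.045,0,0,0,0.035],[0,0,-0.045,0,0,0,0.035],[-0.002,-0.04,-0.01,0,0,0,0.035],[-0.002,-0.04,0,0,0,0,0.035],[-0.001,-0.04,0,0,0,0,0.035],[0,0,0,0,0,0,0.035],[0,0,0,0,0,0,0.035],[0,0,0,0,0,0,0.035]]]'

```text
time_s: 15.15
tool_pos: [0.4432, 0.186, 0.193]
tool_rot: [179.9, -0.0, 92.2]
force: [-0.0, 0.7, -0.3]
grip_width: 0.0351
grasp_force: 0.0
```

```bash
cat >> h.py <<'E'
def stubs(c,camn='wrist',z=.045):
    for k in['stub1','blank']:
        for d in silhouettes(camn,k):
            m=d['pixels'];print(k,round(d['p'],2),np.round(d['extent']),'rgb',c['frame'][m].mean(0).round(),'at z.017',back(c,*cen(m),.017)[:2].round(4))
brass=lambda H,S,V:(H>14)&(H<32)&(S>90)&(V>60)
E
python3 - <<'E'
from h import *
c=cam('wrist','w4');print(get_obs()['tool_pos']);knobs(c);stubs(c)
for n,p in colblobs(c,brass,150):print(n,p,back(c,*p,.017).round(4))
E
```

```text
[0.44321598 0.18615119 0.19285501]
disc 0.5594 0.199 r 0.0524
disc 0.441 0.2121 r 0.0426
disc 0.5827 0.3282 r 0.0469
disc 0.4478 0.3444 r 0.0469
stub1 0.75 [296. 168. 344. 214.] rgb [194. 150.  68.] at z.017 [0.4394 0.2133]
6302 [381.6 362.3] [0.511  0.0346 0.017 ]
1683 [320.1 190.3] [0.4394 0.213  0.017 ]
763 [420.2 310. ] [0.5455 0.0958 0.017 ]
735 [227.3 309.7] [0.3496 0.0884 0.017 ]
```

View pics/w4.png

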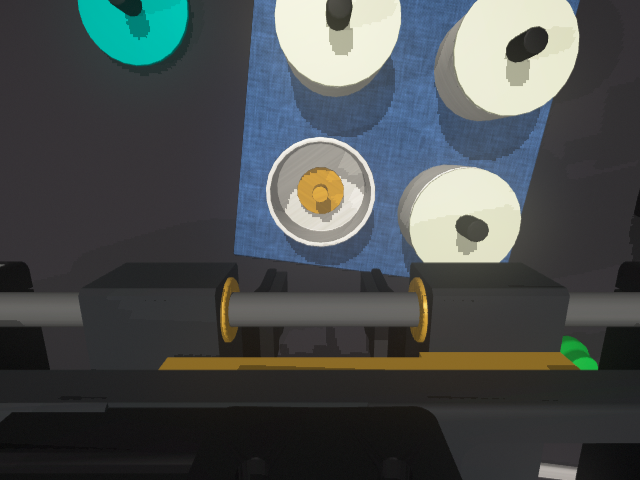

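The open tub B, centred at (320,192), has a brass stub inside at about (320,191), upright and nearly centred. Lid A looks seated at (465,215).

play_rows --steps '[[[0.0276,-0.0025,0.01,0,0,0,0.035],[0,0,0.045,0,0,0,0.035],[0,0,0.045,0,0,0,0.035],[0,0,0,0,0,0,0.035],[0,0,0.03,0,0,0,0.035],[0,0,0.03,0,0,0,0.035],[0,0,0.01,0,0,0,0.035],[0,0,0,0,0,0,0.035],[0,0,0,0,0,0,0],[0,0,0,0,0,0,0],[0,0,0,0,0,0,0],[0,0,0,0,0,0,0]]]' --force 30

```text
time_s: 16.5
tool_pos: [0.4394, 0.2138, 0.0238]
tool_rot: [179.9, 0.0, 92.2]
force: [-0.4, 0.0, 4.1]
grip_width: 0.0132
grasp_force: 30.0
```

play_rows --steps '[[[0,0,0,0,0,0,0],[0,0,0,0,0,0,0],[0,0,0,0,0,0,0],[0,0,-0.03,0,0,0,0],[0,0,-0.04,0,0,0,0],[0,0,-0.04,0,0,0,0],[0,0,-0.01,0,0,0,0],[0,0,0,0,0,0,0]]]'

```text
time_s: 17.3
tool_pos: [0.4397, 0.2138, 0.1441]
tool_rot: [179.8, 0.0, 92.2]
force: [0.0, 1.1, -2.0]
grip_width: 0.013
grasp_force: 30.0
```

Run:
```python
from h import *
o=get_obs();print(o['tool_pos'],o['grip_width'],o['grasp_force'])
go('slot1',ch(-.048,.018),.14);
```

```text
[0.43973928 0.21379269 0.1441224 ] 0.01298871202460369 29.999702274799347
slot1 shift [-0.4391  0.0647  0.0045] rows>= 9
```

play_rows --steps '[[[-0.044,0.0065,0,0,0,0,0],[-0.044,0.0065,0,0,0,0,0],[-0.044,0.0065,0,0,0,0,0],[-0.044,0.0065,0,0,0,0,0],[-0.044,0.0065,0,0,0,0,0],[-0.044,0.0065,0,0,0,0,0],[-0.044,0.0065,0,0,0,0,0],[-0.044,0.0065,0,0,0,0,0],[-0.044,0.0065,0,0,0,0,0],[-0.043,0.0062,0,0,0,0,0],[0,0,0,0,0,0,0],[0,0,0.03,0,0,0,0]]]'

```text
time_s: 18.5
tool_pos: [0.5219, -0.2246, 0.1132]
tool_rot: [179.8, 0.1, 92.0]
force: [0.7, 0.4, -1.4]
grip_width: 0.0126
grasp_force: 30.0
```

Run:
```python
from h import *
o=get_obs();print(o['tool_pos'],o['grip_width'],o['grasp_force'])
go('slot1',ch(-.048,.018),.0455);
```

```text
[ 0.52193731 -0.22464548  0.11317787] 0.01260077165373117 29.999631643295288
slot1 shift [ 0.0023 -0.0006  0.0677] rows>= 2
```

play_rows --steps '[[[0,0,0.03,0,0,0,0],[0,0,0.025,0,0,0,0],[0,0,0.01,0,0,0,0],[0,0,0.002,0,0,0,0],[0,0,0,0,0,0,0],[0,0,0,0,0,0,0.03],[0,0,0,0,0,0,0.03],[0,0,0,0,0,0,0.03],[0,0,-0.02,0,0,0,0.03],[0,0,-0.04,0,0,0,0.03],[0,0,-0.04,0,0,0,0.03],[0,0,-0.02,0,0,0,0.03]]]'

```text
time_s: 19.7
tool_pos: [0.5223, -0.2229, 0.1698]
tool_rot: [179.7, 0.2, 92.3]
force: [1.3, -0.0, 0.7]
grip_width: 0.0297
grasp_force: 0.0
```

Run:
```python
from h import *
o=get_obs();print(o['tool_pos'],o['grip_width'])
c=cam('scene','s2')
for d in silhouettes('scene','stub1'):print(round(d['p'],2),d['extent'],back(c,*cen(d['pixels']),.045),ch(-.048,.018))
a=c['frame'][120:400,160:580,::-1];cv2.imwrite('pics/s2c.png',cv2.resize(a,None,fx=1.9,fy=1.9))
go('D',(.4479,.3442),.16)
```

```text
[ 0.52231009 -0.22293896  0.16978936] 0.029658787933079276
0.75 [244.8, 205.3, 259.0, 221.8] [ 0.52371933 -0.21628145  0.045     ] [ 0.5214444  -0.22245588]
D shift [ 0.5701 -0.0528  0.0072] rows>= 12
```

View pics/s2c.png

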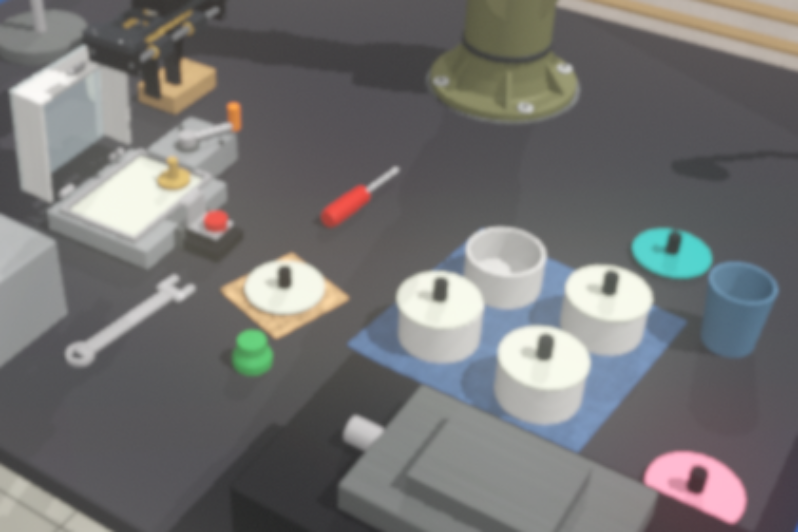

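The stub stands upright in the tray at (175,175), the shield is open, tub B is empty at (505,265), and there is a lid on the pad at (285,285). Next is lid D.

play_rows --steps '[[[0.0475,-0.0044,0,0,0,0,0.05],[0.0475,-0.0044,0,0,0,0,0.05],[0.0475,-0.0044,0,0,0,0,0.05],[0.0475,-0.0044,0,0,0,0,0.05],[0.0475,-0.0044,0,0,0,0,0.05],[0.0475,-0.0044,0,0,0,0,0.05],[0.0475,-0.0044,0,0,0,0,0.05],[0.0475,-0.0044,0,0,0,0,0.05],[0.0475,-0.0044,0,0,0,0,0.05],[0.0475,-0.0044,0,0,0,0,0.05],[0.0475,-0.0044,0,0,0,0,0.05],[0.0475,-0.0044,0,0,0,0,0.05]]]'

```text
time_s: 21.0
tool_pos: [0.4449, 0.3461, 0.1649]
tool_rot: [-180.0, 0.0, 92.2]
force: [0.6, -0.0, 1.4]
grip_width: 0.0499
grasp_force: 0.0
```

play_rows --steps '[[[0,0,0,0,0,0,0.05],[0,0,0,0,0,0,0.05],[0,0,0,0,0,0,0.05]]]'

```text
time_s: 21.3
tool_pos: [0.4457, 0.3434, 0.1649]
tool_rot: [-180.0, 0.1, 92.2]
force: [0.2, -0.3, 0.4]
grip_width: 0.0501
grasp_force: 0.0
```

Run:
```python
from h import *
c=cam('wrist','w5');knobs(c);print(get_obs()['tool_pos'],get_obs()['grip_width'])
go('D',(.4479,.3442),.063)
```

```text
disc 0.5798 0.3435 r 0.0518
disc 0.4479 0.3447 r 0.047
[0.44616802 0.34296106 0.16509381] 0.04993211045712901
D shift [0.0013 0.0018 0.1021] rows>= 3
```

play_rows --steps '[[[0.0015,0.002,0.04,0,0,0,0.05],[0,0,0.04,0,0,0,0.05],[0,0,0.022,0,0,0,0.05],[0,0,0,0,0,0,0.05],[0,0,0,0,0,0,0],[0,0,0,0,0,0,0],[0,0,0,0,0,0,0],[0,0,0,0,0,0,0],[0,0,0,0,0,0,0],[0,0,0,0,0,0,0],[0,0,0,0,0,0,0]]]' --force 25

```text
time_s: 22.45
tool_pos: [0.4476, 0.3467, 0.0643]
tool_rot: [180.0, 0.0, 92.2]
force: [-0.0, -0.6, 4.1]
grip_width: 0.0173
grasp_force: 25.0
```

play_rows --steps '[[[0,0,-0.02,0,0,0,0],[0,0,-0.03,0,0,0,0],[0,0,-0.02,0,0,0,0],[0,0,0,0,0,0,0]]]'

```text
time_s: 22.85
tool_pos: [0.4486, 0.3481, 0.1363]
tool_rot: [179.8, -0.1, 92.3]
force: [0.7, -0.1, -1.3]
grip_width: 0.0172
grasp_force: 25.0
```

Run:
```python
from h import *
o=get_obs();print(o['tool_pos'],o['grip_width'])
go('B',(.4395,.2145),.13)
```

```text
[0.44857291 0.34809095 0.13632491] 0.01723195898838164
B shift [-0.1331 -0.0143  0.0059] rows>= 3
```

play_rows --steps '[[[-0.044,-0.0047,0,0,0,0,0],[-0.044,-0.0047,0,0,0,0,0],[-0.043,-0.0047,0.006,0,0,0,0],[0,0,0,0,0,0,0],[0,0,0,0,0,0,0],[0,0,0.03,0,0,0,0],[0,0,0.025,0,0,0,0],[0,0,0,0,0,0,0],[0,0,0,0,0,0,0]]]'

```text
time_s: 23.75
tool_pos: [0.4377, 0.2168, 0.0728]
tool_rot: [-179.9, -0.1, 92.4]
force: [0.1, -0.4, -0.1]
grip_width: 0.0172
grasp_force: 25.0
```

play_rows --steps '[[[-0.001,0.0015,0,0,0,0,0],[0,0,0,0,0,0,0],[0,0,0.004,0,0,0,0],[0,0,0.004,0,0,0,0],[0,0,0.001,0,0,0,0],[0,0,0,0,0,0,0]]]'

```text
time_s: 24.35
tool_pos: [0.4401, 0.2141, 0.0642]
tool_rot: [180.0, 0.0, 92.2]
force: [-1.5, -1.7, 5.4]
grip_width: 0.0177
grasp_force: 25.0
```

play_rows --steps '[[[0,0,0,0,0,0,0.035],[0,0,0,0,0,0,0.035],[0,0,0,0,0,0,0.035],[0,0,-0.03,0,0,0,0.035],[0,0,-0.045,0,0,0,0.035],[0,0,-0.045,0,0,0,0.035],[0.034,0.004,-0.01,0,0,0,0.035],[0.034,0.004,0,0,0,0,0.035],[0.033,0.004,0,0,0,0,0.035],[0,0,0,0,0,0,0.035],[0,0,0,0,0,0,0.035],[0,0,0,0,0,0,0.035]]]'

```text
time_s: 25.55
tool_pos: [0.4481, 0.3143, 0.1933]
tool_rot: [-180.0, 0.1, 92.2]
force: [0.9, -0.0, -0.4]
grip_width: 0.035
grasp_force: 0.0
```

Run:
```python
from h import *
c=cam('wrist','w6');print(get_obs()['tool_pos']);knobs(c);stubs(c)
for n,p in colblobs(c,brass,150):print(n,p,back(c,*p,.017).round(4))
```

```text
[0.44833012 0.31400785 0.19343219]
disc 0.5762 0.3303 r 0.0538
disc 0.4479 0.3438 r 0.0454
stub1 0.84 [303. 164. 351. 212.] rgb [225. 181.  84.] at z.017 [0.4503 0.3417]
blank 0.65 [537. 444. 567. 480.] rgb [ 26. 180.  67.] at z.017 [0.7203 0.04  ]
blank 0.44 [284. 269. 351. 294.] rgb [187. 184. 176.] at z.017 [0.4429 0.2513]
6516 [380.9 362.3] [0.515  0.1621 0.017 ]
1683 [326.7 189.8] [0.4503 0.3416 0.017 ]
744 [420.1 310.7] [0.5503 0.2227 0.017 ]
738 [227.1 310.3] [0.3538 0.2154 0.017 ]
```

View pics/w6.png

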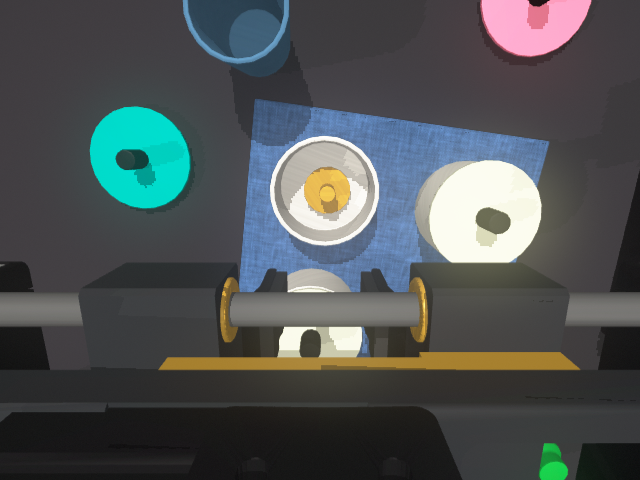

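Tub D, at (325,190), holds a brass stub at (327,190). Cup and look-alikes are clear of it.

play_rows --steps '[[[0.0276,0.003,0.01,0,0,0,0.035],[0,0,0.045,0,0,0,0.035],[0,0,0.045,0,0,0,0.035],[0,0,0,0,0,0,0.035],[0,0,0.03,0,0,0,0.035],[0,0,0.03,0,0,0,0.035],[0,0,0.01,0,0,0,0.035],[0,0,0,0,0,0,0.035],[0,0,0,0,0,0,0],[0,0,0,0,0,0,0],[0,0,0,0,0,0,0],[0,0,0,0,0,0,0]]]' --force 30

```text
time_s: 26.9
tool_pos: [0.4505, 0.3436, 0.0248]
tool_rot: [179.9, -0.0, 92.2]
force: [-0.8, -0.4, 4.7]
grip_width: 0.0131
grasp_force: 30.0
```

play_rows --steps '[[[0,0,0,0,0,0,0],[0,0,0,0,0,0,0],[0,0,0,0,0,0,0],[0,0,-0.03,0,0,0,0],[0,0,-0.04,0,0,0,0],[0,0,-0.04,0,0,0,0],[0,0,-0.01,0,0,0,0],[0,0,0,0,0,0,0]]]'

```text
time_s: 27.7
tool_pos: [0.4507, 0.3438, 0.1451]
tool_rot: [179.8, -0.0, 92.2]
force: [1.2, 0.5, -1.5]
grip_width: 0.0127
grasp_force: 30.0
```

Run:
```python
from h import *
o=get_obs();print(o['tool_pos'],o['grip_width'],o['grasp_force'])
go('slot2',ch(.0,-.015),.14);
```

```text
[0.45067514 0.343828   0.14514206] 0.012749551373607934 29.999631643295288
slot2 shift [-0.6016  0.0966  0.0049] rows>= 13
```

play_rows --steps '[[[-0.0475,0.0076,0,0,0,0,0],[-0.0475,0.0076,0,0,0,0,0],[-0.0475,0.0076,0,0,0,0,0],[-0.0475,0.0076,0,0,0,0,0],[-0.0475,0.0076,0,0,0,0,0],[-0.0475,0.0076,0,0,0,0,0],[-0.0475,0.0076,0,0,0,0,0],[-0.0475,0.0076,0,0,0,0,0],[-0.0475,0.0076,0,0,0,0,0],[-0.0475,0.0076,0,0,0,0,0],[-0.0475,0.0076,0,0,0,0,0],[-0.0475,0.0076,0,0,0,0,0]]]'

```text
time_s: 28.9
tool_pos: [0.5619, -0.2245, 0.141]
tool_rot: [-179.8, -0.1, 92.2]
force: [-0.5, 0.4, -1.6]
grip_width: 0.0131
grasp_force: 30.0
```

play_rows --steps '[[[-0.025,0.0055,0,0,0,0,0],[0,0,0,0,0,0,0],[0,0,0,0,0,0,0],[0,0,0.02,0,0,0,0],[0,0,0,0,0,0,0]]]'

```text
time_s: 29.4
tool_pos: [0.5676, -0.2446, 0.1206]
tool_rot: [-179.7, -0.2, 92.4]
force: [-0.1, 0.6, -1.4]
grip_width: 0.013
grasp_force: 30.0
```

Run:
```python
from h import *
o=get_obs();print(o['tool_pos'],o['grip_width'],o['grasp_force'])
go('slot2',ch(.0,-.008),.0465);
```

```text
[ 0.56764296 -0.24455632  0.12059131] 0.01302441931605188 29.99985694885254
slot2 shift [-0.0024  0.0031  0.0741] rows>= 2
```

play_rows --steps '[[[0,0.003,0.035,0,0,0,0],[0,0,0.026,0,0,0,0],[0,0,0.01,0,0,0,0],[0,0,0.002,0,0,0,0],[0,0,0,0,0,0,0],[0,0,0,0,0,0,0.03],[0,0,0,0,0,0,0.03],[0,0,0,0,0,0,0.03],[0,0,-0.02,0,0,0,0.03],[0,0,-0.04,0,0,0,0.03],[0,0,-0.04,0,0,0,0.03],[0,0,-0.02,0,0,0,0.03]]]'

```text
time_s: 30.6
tool_pos: [0.5747, -0.2476, 0.1754]
tool_rot: [179.7, 0.2, 92.3]
force: [0.2, -0.1, -0.5]
grip_width: 0.0303
grasp_force: 0.0
```

Run:
```python
from h import *
o=get_obs();print(o['tool_pos'],o['grip_width'])
c=cam('scene','s3')
for k in ['stub1','lid1']:
  for d in silhouettes('scene',k):print(k,round(d['p'],2),np.round(d['extent']),back(c,*cen(d['pixels']),.045 if k=='stub1' else .062).round(4))
go('C',(.583,.3282),.165)
```

```text
[ 0.57472175 -0.24761893  0.17535309] 0.030267159407723624
stub1 0.56 [220. 209. 238. 230.] [ 0.577 -0.243  0.045]
stub1 0.52 [241. 203. 258. 222.] [ 0.5224 -0.218   0.045 ]
lid1 0.93 [289. 258. 332. 284.] [0.6434 0.043  0.062 ]
lid1 0.91 [503. 357. 553. 394.] [0.662  0.5213 0.062 ]
lid1 0.82 [427. 294. 472. 324.] [0.5884 0.3328 0.062 ]
lid1 0.81 [493. 241. 537. 264.] [0.3442 0.3815 0.062 ]
lid1 0.76 [406. 235. 446. 262.] [0.4462 0.2167 0.062 ]
lid1 0.65 [371. 267. 412. 292.] [0.5671 0.1984 0.062 ]
C shift [0.5751 0.0315 0.0067] rows>= 12
```

play_rows --steps '[[[0.048,0.0026,0,0,0,0,0.05],[0.048,0.0026,0,0,0,0,0.05],[0.048,0.0026,0,0,0,0,0.05],[0.048,0.0026,0,0,0,0,0.05],[0.048,0.0026,0,0,0,0,0.05],[0.048,0.0026,0,0,0,0,0.05],[0.048,0.0026,0,0,0,0,0.05],[0.048,0.0026,0,0,0,0,0.05],[0.048,0.0026,0,0,0,0,0.05],[0.048,0.0026,0,0,0,0,0.05],[0.048,0.0026,0,0,0,0,0.05],[0.045,0.0026,0,0,0,0,0.05]]]'

```text
time_s: 31.95
tool_pos: [0.5806, 0.328, 0.1689]
tool_rot: [-179.9, 0.1, 92.3]
force: [0.3, 0.2, 1.0]
grip_width: 0.0502
grasp_force: 0.0
```

play_rows --steps '[[[0,0,0,0,0,0,0.05],[0,0,0,0,0,0,0.05],[0,0,0,0,0,0,0.05]]]'

```text
time_s: 32.25
tool_pos: [0.5818, 0.3245, 0.1694]
tool_rot: [-179.9, 0.1, 92.2]
force: [-0.3, -0.2, -0.1]
grip_width: 0.0502
grasp_force: 0.0
```

Run:
```python
from h import *
c=cam('wrist','w7');knobs(c);print(get_obs()['tool_pos'],get_obs()['grip_width'])
go('C',(.583,.3275),.0635)
```

```text
disc 0.5834 0.3286 r 0.0471
disc 0.4573 0.3448 r 0.0499
[0.58220176 0.32400539 0.16974944] 0.05011554165036742
C shift [0.0037 0.001  0.1062] rows>= 3
```

play_rows --steps '[[[0.0035,0.001,0.04,0,0,0,0.05],[0,0,0.04,0,0,0,0.05],[0,0,0.026,0,0,0,0.05],[0,0,0,0,0,0,0.05],[0,0,0,0,0,0,0],[0,0,0,0,0,0,0],[0,0,0,0,0,0,0],[0,0,0,0,0,0,0],[0,0,0,0,0,0,0],[0,0,0,0,0,0,0],[0,0,0,0,0,0,0]]]' --force 25

```text
time_s: 33.4
tool_pos: [0.5826, 0.3301, 0.0653]
tool_rot: [180.0, 0.0, 92.2]
force: [-1.1, -1.1, 3.3]
grip_width: 0.0172
grasp_force: 25.0
```

play_rows --steps '[[[0,0,-0.02,0,0,0,0],[0,0,-0.03,0,0,0,0],[0,0,-0.02,0,0,0,0],[0,0,0,0,0,0,0]]]'

```text
time_s: 33.8
tool_pos: [0.5837, 0.3315, 0.1379]
tool_rot: [179.7, -0.1, 92.3]
force: [1.3, -0.0, -0.5]
grip_width: 0.0173
grasp_force: 25.0
```

Run:
```python
from h import *
o=get_obs();print(o['tool_pos'],o['grip_width'])
go('D',(.4479,.345),.13)
```

```text
[0.58368494 0.33145903 0.13788657] 0.01726550179225578
D shift [ 0.0188 -0.1352  0.0073] rows>= 3
```

play_rows --steps '[[[0.006,-0.045,0,0,0,0,0],[0.006,-0.045,0,0,0,0,0],[0.007,-0.044,0.006,0,0,0,0],[0,0,0,0,0,0,0],[0,0,0,0,0,0,0],[0,0,0.03,0,0,0,0],[0,0,0.025,0,0,0,0],[0,0,0,0,0,0,0],[0,0,0,0,0,0,0]]]'

```text
time_s: 34.7
tool_pos: [0.4485, 0.3434, 0.0736]
tool_rot: [-179.9, -0.0, 92.2]
force: [0.8, 0.2, 0.4]
grip_width: 0.0174
grasp_force: 25.0
```

play_rows --steps '[[[0.002,0,0,0,0,0,0],[0,0,0,0,0,0,0],[0,0,0.004,0,0,0,0],[0,0,0.004,0,0,0,0],[0,0,0.001,0,0,0,0],[0,0,0,0,0,0,0]]]'

```text
time_s: 35.3
tool_pos: [0.4479, 0.3456, 0.0653]
tool_rot: [180.0, 0.0, 92.2]
force: [-1.4, -0.7, 4.2]
grip_width: 0.0171
grasp_force: 25.0
```

play_rows --steps '[[[0,0,0,0,0,0,0.035],[0,0,0,0,0,0,0.035],[0,0,0,0,0,0,0.035],[0,0,-0.03,0,0,0,0.035],[0,0,-0.045,0,0,0,0.035],[0,0,-0.045,0,0,0,0.035],[-0.017,0.044,-0.01,0,0,0,0.035],[-0.018,0.044,0,0,0,0,0.035],[-0.018,0.044,0,0,0,0,0.035],[0,0,0,0,0,0,0.035],[0,0,0,0,0,0,0.035],[0,0,0,0,0,0,0.035]]]'

```text
time_s: 36.5
tool_pos: [0.5803, 0.2991, 0.1945]
tool_rot: [-179.9, -0.0, 92.4]
force: [-0.3, 0.2, -0.3]
grip_width: 0.0352
grasp_force: 0.0
```

Run:
```python
from h import *
c=cam('wrist','w8');print(get_obs()['tool_pos']);knobs(c);stubs(c)
for n,p in colblobs(c,brass,150):print(n,p,back(c,*p,.017).round(4))
```

```text
[0.58011407 0.29927417 0.19483084]
disc 0.5843 0.3247 r 0.0435
disc 0.4507 0.346 r 0.0502
stub1 0.69 [302. 161. 354. 206.] rgb [202. 158.  74.] at z.017 [0.5835 0.3318]
6464 [382.  362.3] [0.6488 0.1469 0.017 ]
1681 [328.3 184.4] [0.5835 0.3317 0.017 ]
784 [420.1 309.9] [0.6828 0.2086 0.017 ]
743 [226.9 310.4] [0.4856 0.1996 0.017 ]
```

View pics/w8.png

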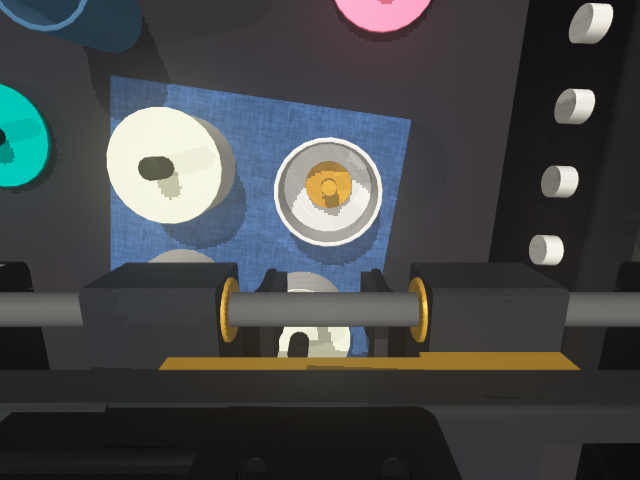

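Tub C, at (328,190), holds a third brass stub at (328,185). Lid D looks seated at (165,165).

play_rows --steps '[[[0.0322,0.0045,0.01,0,0,0,0.035],[0,0,0.045,0,0,0,0.035],[0,0,0.045,0,0,0,0.035],[0,0,0,0,0,0,0.035],[0,0,0.03,0,0,0,0.035],[0,0,0.03,0,0,0,0.035],[0,0,0.011,0,0,0,0.035],[0,0,0,0,0,0,0.035],[0,0,0,0,0,0,0],[0,0,0,0,0,0,0],[0,0,0,0,0,0,0],[0,0,0,0,0,0,0]]]' --force 30

```text
time_s: 37.85
tool_pos: [0.5853, 0.3307, 0.0251]
tool_rot: [179.9, -0.0, 92.2]
force: [-0.6, -0.1, 3.6]
grip_width: 0.0128
grasp_force: 30.0
```

play_rows --steps '[[[0,0,0,0,0,0,0],[0,0,0,0,0,0,0],[0,0,0,0,0,0,0],[0,0,-0.03,0,0,0,0],[0,0,-0.04,0,0,0,0],[0,0,-0.04,0,0,0,0],[0,0,-0.01,0,0,0,0],[0,0,0,0,0,0,0]]]'

```text
time_s: 38.65
tool_pos: [0.5858, 0.331, 0.1457]
tool_rot: [179.8, -0.1, 92.2]
force: [0.0, -0.8, -1.1]
grip_width: 0.0131
grasp_force: 30.0
```

Run:
```python
from h import *
o=get_obs();print(o['tool_pos'],o['grip_width'],o['grasp_force'])
go('slot3',ch(.048,.018),.14);
```

```text
[0.5858096  0.33097077 0.14570599] 0.013129946320032782 29.99991774559021
slot3 shift [-0.5506  0.0101  0.005 ] rows>= 12
```

play_rows --steps '[[[-0.046,0.0008,0,0,0,0,0],[-0.046,0.0008,0,0,0,0,0],[-0.046,0.0008,0,0,0,0,0],[-0.046,0.0008,0,0,0,0,0],[-0.046,0.0008,0,0,0,0,0],[-0.046,0.0008,0,0,0,0,0],[-0.046,0.0008,0,0,0,0,0],[-0.046,0.0008,0,0,0,0,0],[-0.046,0.0008,0,0,0,0,0],[-0.046,0.0008,0,0,0,0,0],[-0.046,0.0008,0,0,0,0,0],[-0.044,0.0008,0,0,0,0,0]]]'

```text
time_s: 39.85
tool_pos: [0.6143, -0.2214, 0.1411]
tool_rot: [-179.8, -0.0, 92.2]
force: [0.5, 0.4, -0.8]
grip_width: 0.013
grasp_force: 30.0
```

play_rows --steps '[[[0,0,0,0,0,0,0],[0,0,0,0,0,0,0],[0,0,0.02,0,0,0,0],[0,0,0,0,0,0,0]]]'

```text
time_s: 40.25
tool_pos: [0.6138, -0.2164, 0.1202]
tool_rot: [-179.7, -0.2, 92.4]
force: [-0.1, -0.1, -0.9]
grip_width: 0.0129
grasp_force: 30.0
```

Run:
```python
from h import *
o=get_obs();print(o['tool_pos'],o['grip_width'],o['grasp_force'])
go('slot3',ch(.048,.018),.047);
```

```text
[ 0.61384658 -0.21638614  0.12024785] 0.012888265906787873 29.999951720237732
slot3 shift [-0.0027  0.0038  0.0732] rows>= 2
```

play_rows --steps '[[[-0.002,0.004,0.035,0,0,0,0],[0,0,0.025,0,0,0,0],[0,0,0.01,0,0,0,0],[0,0,0.002,0,0,0,0],[0,0,0,0,0,0,0],[0,0,0,0,0,0,0.03],[0,0,0,0,0,0,0.03],[0,0,0,0,0,0,0.03],[0,0,-0.02,0,0,0,0.03],[0,0,-0.04,0,0,0,0.03],[0,0,-0.04,0,0,0,0.03],[0,0,-0.02,0,0,0,0.03]]]'

```text
time_s: 41.45
tool_pos: [0.622, -0.2208, 0.1765]
tool_rot: [179.7, 0.1, 92.3]
force: [-0.5, -0.6, 0.3]
grip_width: 0.0299
grasp_force: 0.0
```

Run:
```python
from h import *
o=get_obs();print(o['tool_pos'],o['grip_width'])
c=cam('scene','s4')
for k in ['stub1','lid1','shield']:
  for d in silhouettes('scene',k):print(k,round(d['p'],2),np.round(d['extent']),back(c,*cen(d['pixels']),.045 if k=='stub1' else .062).round(4))
go('pad',(.598,.0065),.15)
```

```text
[ 0.62196917 -0.22083017  0.17645715] 0.029940472045402247
stub1 0.73 [221. 211. 237. 229.] [ 0.5727 -0.244   0.045 ]
stub1 0.64 [217. 222. 236. 241.] [ 0.6233 -0.2149  0.045 ]
stub1 0.57 [242. 203. 260. 219.] [ 0.5232 -0.2166  0.045 ]
lid1 0.87 [369. 263. 414. 292.] [0.5678 0.199  0.062 ]
lid1 0.86 [490. 241. 534. 266.] [0.3443 0.3813 0.062 ]
lid1 0.69 [501. 357. 555. 395.] [0.6623 0.5215 0.062 ]
lid1 0.66 [461. 261. 503. 289.] [0.4536 0.3473 0.062 ]
lid1 0.65 [407. 238. 447. 266.] [0.446  0.2166 0.062 ]
lid1 0.56 [270. 253. 314. 278.] [0.6548 0.0065 0.062 ]
shield 0.56 [164. 165. 230. 225.] [ 0.556  -0.3929  0.062 ]
shield 0.38 [283. 294. 302. 316.] [0.7504 0.0764 0.062 ]
shield 0.18 [254. 218. 283. 248.] [ 0.5877 -0.1145  0.062 ]
pad shift [ 0.2281 -0.0133  0.0219] rows>= 5
```

All three stubs are in the tray. The lid on the pad has been knocked aside by about 4 cm, so I'll look at it again.

play_rows --steps '[[[0.043,-0.003,-0.005,0,0,0,0.05],[0.043,-0.003,-0.005,0,0,0,0.05],[0.043,-0.004,-0.005,0,0,0,0.05],[0.038,-0.004,0,0,0,0,0.05],[0,0,0,0,0,0,0.05],[0,0,0,0,0,0,0.05],[0,0,0,0,0,0,0.05]]]'

```text
time_s: 42.35
tool_pos: [0.5991, -0.0562, 0.1855]
tool_rot: [-179.9, 0.0, 92.1]
force: [0.4, -0.6, 0.6]
grip_width: 0.0504
grasp_force: 0.0
```

Run:
```python
from h import *
c=cam('wrist','w9');print(get_obs()['tool_pos'])
h=cv2.cvtColor(c['frame'],cv2.COLOR_RGB2HSV).astype(int);m=((h[...,1]<60)&(h[...,2]>150)).astype(np.uint8)
for k in cv2.findContours(cv2.morphologyEx(m,cv2.MORPH_OPEN,np.ones((5,5))),cv2.RETR_EXTERNAL,cv2.CHAIN_APPROX_NONE)[0]:
    if cv2.contourArea(k)<3000:continue
    P=np.array([back(c,*q[0],.013)[:2] for q in k],np.float32);(x,y),r=cv2.minEnclosingCircle(P);print(x,y,r)
    (u,v),rr=cv2.minEnclosingCircle(k);print(u,v,rr)
```

```text
[ 0.59924862 -0.0564833   0.18567786]
0.5949636697769165 -0.18455509841442108 0.0607459582388401
315.5 341.5 58.331050872802734
0.6070840954780579 -0.03327589109539986 0.04741373285651207
333.0804138183594 193.65953063964844 51.070106506347656
```

View pics/w9.png

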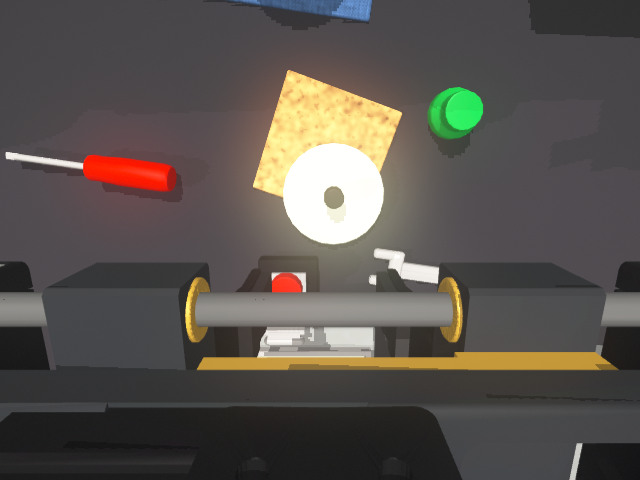

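The lid, centred at (333,194), lies level and partly off the pad. It can be grasped at (0.607,-0.033).

play_rows --steps '[[[0.023,0.0085,0.01,0,0,0,0.05],[0,0,0.045,0,0,0,0.05],[0,0,0.045,0,0,0,0.05],[0,0,0.04,0,0,0,0.05],[0,0,0.02,0,0,0,0.05],[0,0,0.006,0,0,0,0.05],[0,0,0,0,0,0,0.05],[0,0,0,0,0,0,0],[0,0,0,0,0,0,0],[0,0,0,0,0,0,0],[0,0,0,0,0,0,0],[0,0,0,0,0,0,0]]]' --force 25

```text
time_s: 43.6
tool_pos: [0.6074, -0.0312, 0.0212]
tool_rot: [180.0, 0.0, 92.2]
force: [-1.1, 0.0, 1.2]
grip_width: 0.018
grasp_force: 0.5
```

play_rows --steps '[[[0,0,0,0,0,0,0],[0,0,0,0,0,0,0],[0,0,0,0,0,0,0],[0,0,-0.03,0,0,0,0],[0,0,-0.04,0,0,0,0],[0,0,-0.04,0,0,0,0],[0,0,-0.02,0,0,0,0],[0,0,0,0,0,0,0]]]'

```text
time_s: 44.4
tool_pos: [0.6093, -0.0308, 0.1539]
tool_rot: [179.7, 0.1, 92.2]
force: [0.2, 0.2, -1.2]
grip_width: 0.0171
grasp_force: 25.0
```

Run:
```python
from h import *
o=get_obs();print(o['tool_pos'],o['grip_width'],o['grasp_force'])
go('C',(.583,.328),.14)
```

```text
[ 0.60925407 -0.03076808  0.15394806] 0.01712439542007576 24.99985009431839
C shift [ 0.3595 -0.0122  0.0135] rows>= 8
```

play_rows --steps '[[[0.045,-0.0015,0,0,0,0,0],[0.045,-0.0015,0,0,0,0,0],[0.045,-0.0015,0,0,0,0,0],[0.045,-0.0015,0,0,0,0,0],[0.045,-0.0015,0,0,0,0,0],[0.045,-0.0015,0,0,0,0,0],[0.045,-0.0015,0,0,0,0,0],[0.0455,-0.0015,0,0,0,0,0],[0,0,0,0,0,0,0],[0,0,0.03,0,0,0,0],[0,0,0.03,0,0,0,0],[0,0,0,0,0,0,0]]]'

```text
time_s: 45.6
tool_pos: [0.5777, 0.3257, 0.0843]
tool_rot: [-179.5, 0.3, 92.3]
force: [0.0, -0.1, -2.5]
grip_width: 0.0173
grasp_force: 25.0
```

play_rows --steps '[[[0,0,0.01,0,0,0,0],[0,0,0,0,0,0,0],[0,0,0,0,0,0,0]]]'

```text
time_s: 45.9
tool_pos: [0.5815, 0.3289, 0.0817]
tool_rot: [179.9, -0.0, 92.2]
force: [-0.1, -0.1, -1.4]
grip_width: 0.017
grasp_force: 25.0
```

play_rows --steps '[[[0.001,0.001,0.004,0,0,0,0],[0,0,0.004,0,0,0,0],[0,0,0.004,0,0,0,0],[0,0,0.004,0,0,0,0],[0,0,0.001,0,0,0,0],[0,0,0,0,0,0,0]]]'

```text
time_s: 46.5
tool_pos: [0.5821, 0.3296, 0.0661]
tool_rot: [180.0, 0.1, 92.2]
force: [-3.5, -3.7, 11.8]
grip_width: 0.017
grasp_force: 25.0
```

play_rows --steps '[[[0,0,0,0,0,0,0.04],[0,0,0,0,0,0,0.04],[0,0,0,0,0,0,0.04],[0,0,-0.03,0,0,0,0.04],[0,0,-0.045,0,0,0,0.04],[0,0,-0.045,0,0,0,0.04],[0,0,-0.045,0,0,0,0],[-0.04,0,-0.025,0,0,0,0],[-0.045,0,0,0,0,0,0],[-0.045,0,0,0,0,0,0],[-0.045,0,0,0,0,0,0],[-0.045,0,0,0,0,0,0]]]'

```text
time_s: 47.7
tool_pos: [0.5905, 0.1079, 0.2535]
tool_rot: [-180.0, 0.0, 92.2]
force: [0.8, 0.1, -0.1]
grip_width: 0.0029
grasp_force: 0.0
```

Run:
```python
from h import *
c=cam('scene','s5')
for k in ['stub1','lid1','shield']:
  for d in silhouettes('scene',k):print(k,round(d['p'],2),np.round(d['extent']),back(c,*cen(d['pixels']),.045 if k=='stub1' else .062).round(4))
o=get_obs();print(o['tool_pos'],o['grip_width'])
go('behind',ch(0,-.165),.25)
a=c['frame'][120:400,160:580,::-1];cv2.imwrite('pics/s5c.png',cv2.resize(a,None,fx=1.9,fy=1.9))
```

```text
stub1 0.7 [245. 208. 261. 221.] [ 0.5263 -0.2135  0.045 ]
stub1 0.51 [215. 224. 235. 242.] [ 0.6229 -0.2148  0.045 ]
lid1 0.86 [461. 261. 505. 289.] [0.4538 0.3484 0.062 ]
lid1 0.82 [367. 262. 416. 293.] [0.5673 0.198  0.062 ]
lid1 0.78 [500. 356. 555. 392.] [0.6616 0.5211 0.062 ]
lid1 0.61 [420. 293. 468. 325.] [0.5878 0.3322 0.062 ]
lid1 0.61 [494. 239. 535. 264.] [0.344  0.3815 0.062 ]
lid1 0.58 [405. 236. 445. 265.] [0.4458 0.216  0.062 ]
lid1 0.52 [195. 265. 259. 313.] [ 0.7906 -0.0655  0.062 ]
shield 0.62 [165. 142. 232. 224.] [ 0.4966 -0.4229  0.062 ]
[0.59089007 0.10800361 0.2533412 ] 0.00040600588159690927
behind shift [-0.5106 -0.0326  0.0034] rows>= 11
```

View pics/s5c.png

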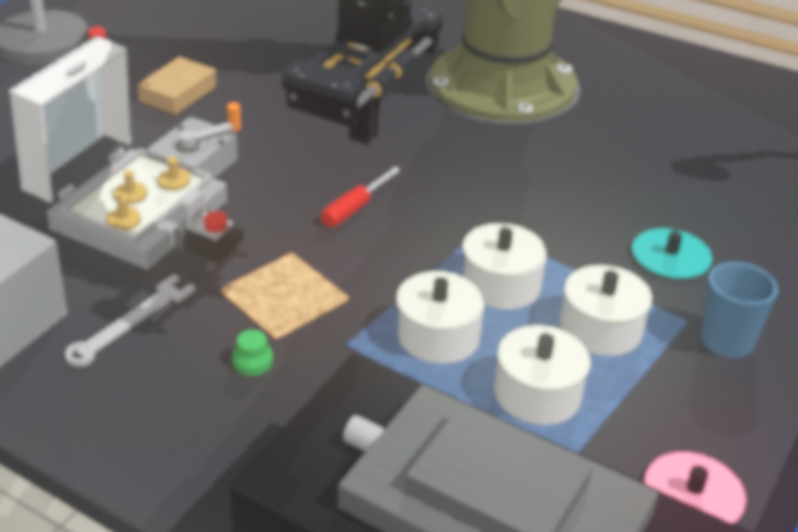

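All four tubs have lids, the three stubs stand upright in the tray, and the shield is open. There is a lamp base at the upper left, (40,40). I'll check its distance before going behind the shield.

Run:
```python
from h import *
c=cam('scene');print('lamp base',back(c,181,139,.02),back(c,203,146,.02),'behind',ch(0,-.165))
# top contact path in chamber y,z for tip corner at distance d from hinge
for th in np.linspace(1.5,0,11):
    d,h=.125,.047;print(round(th,2),'tcp ch y,z',round(-.075+d*np.cos(th)-h*np.sin(th)-.0095,4),round(.04+d*np.sin(th)+h*np.cos(th),4))
```

```text
lamp base [ 0.30680692 -0.67207087  0.02      ] [ 0.30276892 -0.58481274  0.02      ] behind [ 0.57643399 -0.40347838]
1.5 tcp ch y,z -0.1225 0.168
1.35 tcp ch y,z -0.103 0.1723
1.2 tcp ch y,z -0.083 0.1735
1.05 tcp ch y,z -0.0631 0.1718
0.9 tcp ch y,z -0.0436 0.1671
0.75 tcp ch y,z -0.0251 0.1596
0.6 tcp ch y,z -0.0079 0.1494
0.45 tcp ch y,z 0.0076 0.1367
0.3 tcp ch y,z 0.021 0.1218
0.15 tcp ch y,z 0.0321 0.1052
0.0 tcp ch y,z 0.0405 0.087
```

play_rows --steps '[[[-0.045,-0.003,0,0,0,0,0],[-0.045,-0.003,0,0,0,0,0],[-0.045,-0.003,0,0,0,0,0],[-0.045,-0.003,0,0,0,0,0],[-0.045,-0.003,0,0,0,0,0],[-0.045,-0.003,0,0,0,0,0],[-0.045,-0.003,0,0,0,0,0],[-0.045,-0.003,0,0,0,0,0],[-0.02,-0.003,0,0,0,0,0],[0,0,0,0,0,0,0]]]'

```text
time_s: 48.95
tool_pos: [0.5783, -0.2733, 0.2528]
tool_rot: [-180.0, -0.0, 92.1]
force: [-0.4, -1.0, -0.7]
grip_width: 0.0002
grasp_force: 0.0
```

play_rows --steps '[[[-0.045,0,0,0,0,0,0],[-0.045,0,0,0,0,0,0],[-0.045,0,0,0,0,0,0],[0,0,0,0,0,0,0],[0,0,0.04,0,0,0,0],[0,0,0.04,0,0,0,0],[0,0,0,0,0,0,0],[0,0,0,0,0,0,0]]]'

```text
time_s: 49.75
tool_pos: [0.5851, -0.4031, 0.1743]
tool_rot: [180.0, -0.1, 92.4]
force: [0.3, -1.0, 1.2]
grip_width: 0.0006
grasp_force: 0.0
```

Run:
```python
from h import *
o=get_obs();print(o['tool_pos'],'ch',R2.T@(o['tool_pos'][:2]-C),o['tool_pos'][2])
go('th1.5',ch(.0,-.1225),.168)
```

```text
[ 0.58509177 -0.40305205  0.174304  ] ch [ 0.00866776 -0.16490633] 0.17430400478300154
th1.5 shift [ 0.0424 -0.0085  0.0064] rows>= 1
```

play_rows --steps '[[[0.022,-0.004,0.003,0,0,0,0],[0.02,-0.004,0.003,0,0,0,0],[0.01,0,-0.002,0,0,0,0],[0.0097,0,-0.002,0,0,0,0],[0.01,0,-0.001,0,0,0,0],[0.01,0,0,0,0,0,0],[0.01,0,0.0005,0,0,0,0],[0.01,0,0.001,0,0,0,0],[0.0098,0,0.002,0,0,0,0],[0.0097,0,0.0027,0,0,0,0],[0.0094,0,0.0034,0,0,0,0],[0.0091,0,0.0041,0,0,0,0]]]'

```text
time_s: 50.95
tool_pos: [0.5703, -0.2654, 0.1587]
tool_rot: [-180.0, -0.0, 92.3]
force: [2.5, -0.2, 1.8]
grip_width: 0.0005
grasp_force: 1.0
```

Run:
```python
from h import *
o=get_obs();print('ch',R2.T@(o['tool_pos'][:2]-C),o['tool_pos'][2],o['force'])
c=cam('scene','s6');cv2.imwrite('pics/s6c.png',cv2.resize(c['frame'][100:300,140:400,::-1],None,fx=2.2,fy=2.2))
```

```text
ch [-0.00078088 -0.02680147] 0.15866013566885898 [ 2.47385032 -0.18373383  1.81936384]
```

View pics/s6c.png

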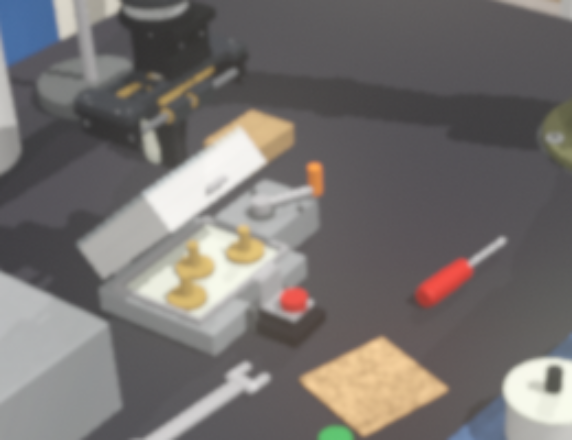

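The shield is part-way over, at about 0.75 rad, with the fingers behind it. The stubs are still upright.

play_rows --steps '[[[0.0088,0,0.0048,0,0,0,0],[0.0084,0,0.0054,0,0,0,0],[0.008,0,0.006,0,0,0,0],[0.0075,0,0.0067,0,0,0,0],[0.007,0,0.0072,0,0,0,0],[0.0064,0,0.0077,0,0,0,0],[0.0058,0,0.0081,0,0,0,0],[0.0053,0,0.0085,0,0,0,0],[0.0045,0,0.009,0,0,0,0],[0.0039,0,0.0092,0,0,0,0],[0,0,0.003,0,0,0,0],[0,0,0,0,0,0,0]]]'

```text
time_s: 52.2
tool_pos: [0.5677, -0.2007, 0.0859]
tool_rot: [-179.9, 0.1, 92.3]
force: [-7.7, 2.7, 19.9]
grip_width: 0.0004
grasp_force: 9.7
```

play_rows --steps '[[[0,0,0.002,0,0,0,0],[0,0,0,0,0,0,0],[0,0,-0.03,0,0,0,0],[0,0,-0.045,0,0,0,0],[0,0,-0.02,0,0,0,0],[0,0,0,0,0,0,0],[0,0,0,0,0,0,0],[0,0,0,0,0,0,0]]]'

```text
time_s: 53.0
tool_pos: [0.5668, -0.2009, 0.1746]
tool_rot: [-179.9, -0.1, 92.2]
force: [0.8, -0.6, -0.1]
grip_width: 0.0003
grasp_force: 0.0
```

Run:
```python
from h import *
c=cam('scene')
for d in silhouettes('scene','shield'):print(round(d['p'],2),d['extent'])
o=get_obs();print('ch',R2.T@(o['tool_pos'][:2]-C),o['tool_pos'][2])
go('lever start',ch(-.175,.068),.18)
```

```text
0.72 [183.7, 183.3, 279.2, 246.0]
0.65 [462.2, 259.2, 505.7, 287.6]
ch [-0.00172513  0.03787377] 0.17475679709054903
lever start shift [ 0.0303 -0.1733 -0.0048] rows>= 4
```

The shield is back to its shut outline, so it is latched. Now the lever.

play_rows --steps '[[[0.008,-0.043,0,0,0,0,0],[0.008,-0.043,0,0,0,0,0],[0.008,-0.043,0,0,0,0,0],[0.006,-0.042,0,0,0,0,0],[0,0,0,0,0,0,0],[0,0,0,0,0,0,0],[0,0,0.04,0,0,0,0],[0,0,0.04,0,0,0,0],[0,0,0.03,0,0,0,0],[0,0,0,0,0,0,0],[0,0,0,0,0,0,0]]]'

```text
time_s: 54.2
tool_pos: [0.3971, -0.1768, 0.0665]
tool_rot: [180.0, -0.2, 92.3]
force: [0.4, -1.3, 0.2]
grip_width: 0.0008
grasp_force: 0.0
```

Run:
```python
from h import *
o=get_obs();print('ch',R2.T@(o['tool_pos'][:2]-C),o['tool_pos'],o['force'])
```

```text
ch [-0.17051724  0.06842358] [ 0.39708181 -0.17677264  0.06654641] [ 0.43431313 -1.32309142  0.23874021]
```

play_rows --steps '[[[-0.01,-0.004,0,0,0,0,0],[-0.012,0,0,0,0,0,0],[-0.012,0,0,0,0,0,0],[-0.012,0,0,0,0,0,0],[-0.012,0,0,0,0,0,0],[-0.012,0,0,0,0,0,0],[-0.01,0,0,0,0,0,0],[-0.006,0,0,0,0,0,0],[-0.002,0,0,0,0,0,0],[0,0,0,0,0,0,0]]]'

```text
time_s: 55.2
tool_pos: [0.3982, -0.2621, 0.0666]
tool_rot: [179.8, -0.3, 92.4]
force: [4.2, 10.9, -1.3]
grip_width: 0.0004
grasp_force: 5.9
```

Run:
```python
from h import *
c=cam('top','t7');o=get_obs();print('ch',R2.T@(o['tool_pos'][:2]-C),o['force'])
for n in['top','scene']:
    if n=='scene':c=cam('scene','s8')
    for m,p in colblobs(c,lambda H,S,V:(H>3)&(H<18)&(S>150)&(V>110),8):
        w=back(c,*p,.08)[:2];w=R2.T@(w-C)
        if abs(w[0]+.17)<.06 and abs(w[1])<.07: a=np.degrees(np.arctan2(w[1],w[0]+.11))%360;print(n,m,p,w.round(4),'adv rad',np.radians(a-150.9).round(3))
```

```text
ch [-0.17268985 -0.01690529] [ 4.91453024 10.88414181 -1.20576682]
scene 14 [260.5 172.5] [-0.1658 -0.0324] adv rad 1.033
```

The lever is at its stop (11 N, about 1.0 rad seen). Back off slowly, then lift.

play_rows --steps '[[[0.01,0,0,0,0,0,0],[0.015,0,0,0,0,0,0],[0.015,0,0,0,0,0,0],[0.015,0,0,0,0,0,0],[0.015,0,0,0,0,0,0],[0.015,0,0,0,0,0,0],[0.01,0,0,0,0,0,0],[0,0,-0.03,0,0,0,0],[0,0,-0.045,0,0,0,0],[0,0,-0.045,0,0,0,0],[0.04,0.02,-0.03,0,0,0,0],[0.04,0.02,0,0,0,0,0]]]'

```text
time_s: 56.5
tool_pos: [0.4298, -0.0932, 0.2185]
tool_rot: [179.6, 0.3, 92.0]
force: [0.9, 0.4, -0.6]
grip_width: 0.0006
grasp_force: 0.0
```

Run:
```python
from h import *
c=cam('scene','s9')
for k in ['stub1','lid1','shield','lever_knob']:
  for d in silhouettes('scene',k):print(k,round(d['p'],2),np.round(d['extent']),back(c,*cen(d['pixels']),.045 if k=='stub1' else .062).round(4))
print(get_obs()['tool_pos'],get_obs()['time_s'])
a=c['frame'][120:400,160:580,::-1];cv2.imwrite('pics/s9c.png',cv2.resize(a,None,fx=1.9,fy=1.9))
```

```text
stub1 0.44 [261. 180. 285. 191.] [ 0.3851 -0.2399  0.045 ]
lid1 0.77 [370. 267. 413. 291.] [0.5674 0.1979 0.062 ]
lid1 0.73 [460. 260. 504. 289.] [0.4544 0.3488 0.062 ]
lid1 0.68 [422. 293. 471. 322.] [0.5876 0.3332 0.062 ]
lid1 0.68 [500. 355. 557. 392.] [0.6618 0.5212 0.062 ]
lid1 0.63 [494. 241. 536. 266.] [0.344  0.3816 0.062 ]
shield 0.71 [186. 183. 279. 244.] [ 0.5687 -0.243   0.062 ]
lever_knob 0.65 [264. 172. 288. 193.] [ 0.4015 -0.2223  0.062 ]
lever_knob 0.51 [368. 285. 414. 310.] [0.6242 0.2296 0.062 ]
lever_knob 0.51 [422. 292. 473. 323.] [0.5876 0.3322 0.062 ]
[ 0.42658681 -0.09258786  0.21411066] 56.75
```

View pics/s9c.png

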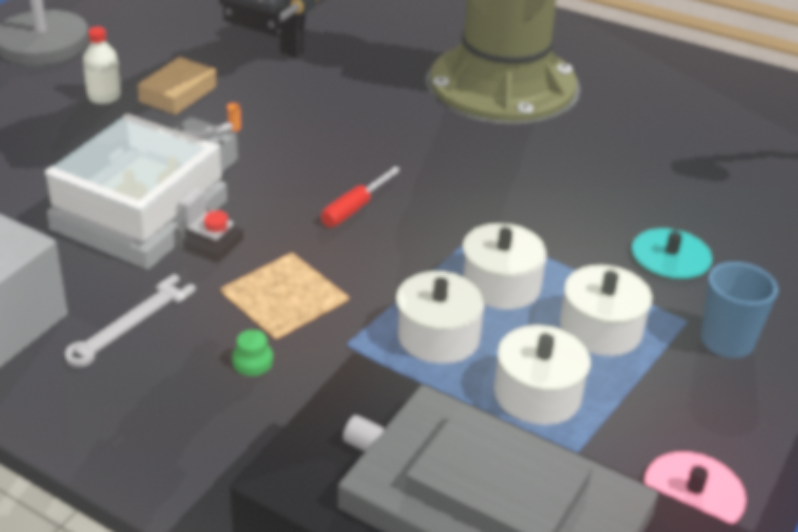

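The shield is shut at (135,185), the lever is back at rest with its knob at (234,117), all four tubs have lids, and the bystanders are where they were. Handing in.

```bash
python3 -c "
from cell import *
print(sign_off())"
```

```text
the job is handed in; nothing more can be done
None
```

I handed the job in at about 57 s of robot time: three brass stubs are in the tray, the shield is shut, the lever was swung and is back, all four tubs have lids, and the blank is still in its tub; `sign_off()` returned no verdict.

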